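# Hook the reject bearing holder out from under the drip rack

### The arm

A 7-joint arm with a two-finger parallel gripper is mounted at the origin on the work surface. World frame = base frame: x ahead of the robot, y to its left, z up, the work surface at z = 0. Lengths are in m, angles in degrees, forces in N, time in s.
With the tool pointing down it reaches from about 0.4 to 0.9 m from the base axis. Payload 5.5 kg.
Tool frame: the origin (TCP) lies between the finger pads; the fingertips stand 17 mm ahead of it and the grasp point (between the pads) lies 2 mm behind it; x points along the fingers, y is the direction in which the jaws open and shut, and the axes are right-handed (so a half turn about x gives the same grasp; the last joint's range is limited). The gripper opens to 85 mm and grips with 20 to 120 N. Pads are 22 mm wide; open, the fingers measure 114 mm over their backs; the gripper's body (76 mm by 85 mm) begins 54 mm behind the grasp point. The pads swing forward as they close: fully open they stand 13 mm farther back than shut.
Start: joints at [87.846, 28.699, -24.465, 88.831, 12.651, 65.22, -12.049], TCP at [0.193, -0.621, 0.248] pointing down, gripper open.
Joint ranges: [-164.97, 164.97], [-17.58, 116.51], [-87.97, 89.64], [11.32, 138.91], [-80.73, 260.73], [10.89, 115.49], [-147.41, 147.41]. Speed limits (degrees/s): [147.25, 147.25, 180, 180, 180, 180, 180].

### API

Orientations are given as [roll, pitch, yaw] about the fixed x, y, z axes, in that order (R = Rz(yaw) Ry(pitch) Rx(roll)).
In Python, from workcell import monitor, imaging, ctrl gives the robot as it stands.
- The arm moves only by the tool send_rows, never from a script. Its argument "series" is a list of rows, each a list of 5 numbers: the shift along the world's x, y, z in cm, then the turn about the world's z in degrees, then the closure, from -1 (fully open) to 1 (shut), so that 0 is half open. A call has 1 to 20 rows; each row shifts and turns the pose as measured when the row begins; what a row does not reach is not made up. A row lasts 1/12 s, in which the tool goes at most 41.7 mm and 7.16 degrees, less where a joint would pass 70% of its speed; a pose out of reach is approached as far as the arm can. A call is refused whole if a number of a shift passes 4.17 or a number of a turn 7.16, either way. A call with a gripper value outside its range is refused whole. The fingers move at their own pace and stop on an object; "force" is the grip in N (left out, the last holds). Time passes only in rows, so rows that do not move let the fingers close. It gives the time, the measured TCP pose, the force and the opening at its end, in the units of the state.
- monitor.read_state(): the state, without advancing time (a new reading comes with each control period).
- imaging.grab_frame(name): name is "scene" or "top" or "wrist"; returns a dict with "color" (420x560x3 uint8, red, green, blue), "z_map" (420x560 float32, m along the optical axis (not along the pixel's ray), 0 where there is no reading), "fx", "fy", "cx", "cy" (pixels), "R" (3x3) and "t" (3): a world point X has camera coordinates R X + t; the wrist camera has in their place "mount" (4x4, takes a point from camera to tool coordinates, whose origin is the TCP and whose axes are the tool frame's). Camera axes: x right, y down, z forward; pixel columns grow to the right and rows downward; lengths in m; the calibration is good to about 2 mm. A picture is of the moment at which its call begins: read the wrist's pose just before it.
- ctrl.hand_in(): hands the job in, once; it reports no verdict.
The state is a dict: "t": time; "joint_positions": joint angles; "dq": joint speeds; "effort": joint torques, N m; "tcp_pos": TCP position; "orientation": TCP orientation; "ft_force": force on the tool from outside, world axes, zero at the start; "moment": the same for the moment, N m; "finger_gap": opening from 0.0 (shut) to 1.0 (fully open).
Only numpy, scipy, OpenCV 4.12 (cv2) and the standard library are available. Lean on these libraries where they do the work, as an engineer would, in place of code of your own. Each camera call takes 0.05 s, during which the arm holds its last target.

### The job

Take the yellow-handled lift hook from its slotted stand, lower it from above through the gap between the hanging mint-green wheels, catch the red bail of the holder with the rusty bearings and lift that holder off the tray on the hook. Set it down gently and upright in the orange reject crate, unhook it, and hang the lift hook back in its stand. Do not touch the holders with the gripper, keep the wheels hanging where they are, and leave the blue-bailed holder and the other things on the counter alone.

Things in the scene. Friction and masses are not known exactly. Their poses are not given: they have to be found in the camera images.
- lift_hook: Lift hook, 130 g, hanging upright in the stand. Origin: shank axis, underside of the black collar plate (40 x by 56 y by 5 mm); z up, x the way the foot points. Flat steel shank 6 (x) x 14 (y) mm down to z = -155 mm; there a foot, 6 mm thick, 14 mm wide, runs from x = -3 to 28 mm and ends in a tip 5 mm thick rising 16 mm above the foot. Throat x = 3 to 23 mm, open upwards.
- hook_handle (a point): Middle of the lift hook's yellow handle, on the shank axis 45 mm above the collar's underside. The handle is 26 (x) x 18 (y) mm and 80 mm tall (40 mm up and down from here); grip it from above across its 18 mm width. Axes as the lift hook's.
- hook_seat (a point): Point in the hook's throat where the centre line of a caught bail lies: 13 mm along x from the shank axis, 146 mm below the collar's underside, 9 mm above the foot's underside (tip top 13 mm above this point). Axes as the lift hook's.
- stand: Slotted aluminium stand, fixed. Two walls along x (x = -45 to 40 mm), 8 mm thick, tops 175 mm high, 32 mm slot between, open at the top and the -x end; back wall at x = 39 to 45 mm, 126 mm high. The hook's collar lies across the wall tops, shank and foot in the slot, its x along the stand's x, its axis about 5 mm to -x of the stand's origin (centre of underside). Stand and crate may trade sides.
- rack: Drip rack, fixed: steel tray x = -75 to 100, y = -160 to 160 mm, floor 4 mm thick, rim 10 mm high; a beam behind (x = 75 to 89 mm) holds three 8 mm prongs reaching towards -x to x = -58 mm at y = -106, 0, 106 mm, centre line 158 mm up, tips 174 mm. Origin: on the counter, in line with the bails; x points away from the robot (yaw within 0.25 rad). One holder stands below each gap between wheels.
- wheel_left: Mint-green wheel, 62 mm diameter, 42 mm wide, hanging loose by its 22 mm bore on the left (+y) prong. Origin: wheel centre; x is the wheel's axis. It hangs with its centre 22 mm to -x of the rack's origin and 151 mm above the counter, so from 119 to 182 mm up, and leaves 43 mm to the next wheel.
- wheel_middle: The same wheel, on the middle prong.
- wheel_right: The same wheel, on the right (-y) prong.
- reject_holder: Reject holder, 105 to 210 g: steel base 56 (x) x 52 (y) x 5 mm, two stacks of rust-brown bearings to 26 mm height, and a rigid red bail of 6 mm wire: legs at y = -23 and 23 mm, a straight bar between them along y, bar centre 75 mm up (40 mm clear between legs, 46 mm between bearings and bar). Origin: centre of underside. Under either gap, its x within 0.12 rad of the rack's.
- reject_holder_bail (a point): Middle of the red bail's bar (centre line), 75 mm above the holder's underside; axes as the holder's.
- good_holder: Holder of the same build with a blue bail and bright bearings, under the other gap; it must stay where it is.
- crate: Orange reject crate, fixed and open on top: outside 130 (x) x 120 (y) x 45 mm, walls and floor 5 mm. Origin: centre of the underside.
- toe_stop: Black nylon toe stop, 50 mm across and 56 mm high, standing on the counter. Bystander.
- spacer_tube: Brass axle spacer tube, 12 mm diameter, 30 mm high, standing. Bystander.
- bearing_puller: Red T-handled plastic bearing puller, about 105 mm long, lying. Bystander.
Not all that is in view belongs to the job. Leave any pink or purple look-alike of the lift_hook alone.

How it is judged (in metres and radians):
On the way, in this order (a step that is already met when the one before it is completed fails the run):
1. the lift hook is out of its stand ((z of lift_hook in the frame of stand above 0.2 m or horizontal distance between lift_hook and stand above 0.1 m)), for 0.1 s.
2. the hook is in the gap above the red-bailed holder, between the wheels at wheel height (x of hook_seat in the frame of reject_holder_bail between -0.065 and 0.02 m and y of hook_seat in the frame of reject_holder_bail between -0.02 and 0.02 m and height (world z) of hook_seat between 0.105 and 0.17 m), for 0.05 s.
3. the reject holder hangs in the hook, clear of the tray (height (world z) of reject_holder above 0.012 m and distance between hook_seat and reject_holder_bail below 0.02 m), for 0.2 s.
4. the reject holder stands upright on the crate's floor, and the hook is clear of it (x of reject_holder in the frame of crate between -0.05 and 0.05 m and y of reject_holder in the frame of crate between -0.05 and 0.05 m and z of reject_holder in the frame of crate below 0.012 m and angle between reject_holder's own z axis and vertical below 0.12 rad and linear speed of reject_holder below 0.03 m/s and distance between hook_seat and reject_holder_bail above 0.03 m), for 0.2 s.
At the end, for the whole second after the job is handed in: Red-bailed holder at rest, upright (0.12 rad), flat on the crate floor; lift hook hanging upright in the stand, collar on the wall tops (7 mm in height, 15 mm sideways); wheels on their prongs within 25 mm, blue-bailed holder within 20 mm, other counter things within 30 mm of their starts (x of reject_holder in the frame of crate between -0.05 and 0.05 m and y of reject_holder in the frame of crate between -0.05 and 0.05 m and z of reject_holder in the frame of crate below 0.012 m and angle between reject_holder's own z axis and vertical below 0.12 rad and linear speed of each of reject_holder, lift_hook below 0.03 m/s and x of lift_hook in the frame of stand between -0.04 and 0.025 m and y of lift_hook in the frame of stand between -0.015 and 0.015 m and z of lift_hook in the frame of stand between 0.168 and 0.182 m and angle between lift_hook's own z axis and vertical below 0.1 rad and distance of each of wheel_left, wheel_middle, wheel_right from where it was at the start of the episode below 0.025 m and distance of good_holder from where it was at the start of the episode below 0.02 m and distance of each of toe_stop, spacer_tube, bearing_puller from where it was at the start of the episode below 0.03 m); the robot touches nothing.
It fails at once if the reject holder is dropped into the crate (faster than 0.5 m/s near its floor) (horizontal distance between reject_holder and crate below 0.06 m and z of reject_holder in the frame of crate below 0.04 m and linear speed of reject_holder above 0.5 m/s).
It fails at once if a wheel is knocked off or shoved more than 30 mm (distance of any of wheel_left, wheel_middle, wheel_right from where it was at the start of the episode above 0.03 m).
It fails at once if the gripper's fingers touch a holder (contact force between the fingers and reject_holder above 0.5 N or contact force between the fingers and good_holder above 0.5 N).
It fails at once if the blue-bailed holder is moved more than 20 mm (distance of good_holder from where it was at the start of the episode above 0.02 m).
It fails at once if a bystander on the counter is moved more than 30 mm (distance of any of toe_stop, spacer_tube, bearing_puller from where it was at the start of the episode above 0.03 m).
It also fails if it takes over 72 s, if anything falls off the work surface, if the arm or the gripper's body presses on something with over 40 N, if the wrist force passes 120 N, or if a joint passes its speed limit or range.

## Working session

There is one attempt and no reset: what is moved stays moved. The work goes in short steps, Python scripts to look and compute and a tool call to move; the robot and the scene stay as the last step left them, time stands still between calls to the robot, and variables do not carry over. Pictures are saved under pics/ and viewed, and the job is handed in when it is done.

Besides the shell and the picture viewer there is one more tool, called after ">>>" as a command line: name --pt "numbers of a row" for each row, then --argument value for the rest. send_rows: Moves the arm, as the interface text tells. Its arguments: {"type":"object","properties":{"series":{"type":"array","items":{"type":"array","items":{"type":"number"}}},"force":{"type":"number"}},"required":["series"]}

```bash
ls -R . | head -30; mkdir -p pics; cat > h.py <<'E'
import numpy as np, cv2
from workcell import monitor, imaging, ctrl
def grab(n,save=None):
    f=imaging.grab_frame(n)
    if save: cv2.imwrite('pics/'+save,f['color'][:,:,::-1])
    return f
def cloud(f):
    z=f['z_map'];v,u=np.mgrid[0:z.shape[0],0:z.shape[1]]
    P=np.stack([(u-f['cx'])/f['fx']*z,(v-f['cy'])/f['fy']*z,z],-1)
    if 'R' in f and f['R'] is not None:
        R=np.array(f['R']);t=np.array(f['t'])
        W=(P-t)@R
    else: W=P
    W[z==0]=np.nan
    return W
E
python3 - <<'E'
from h import *
print(monitor.read_state())
for n in ['scene','top','wrist']:
    f=grab(n,n+'0.png'); np.savez(n+'0.npz',**f); print(n,f['fx'],f['fy'],f['cx'],f['cy'],f.get('R'),f.get('t'),f.get('mount'))
E
```

```text
.:
pics

./pics:
{'t': 0.0, 'joint_positions': array([ 87.84615671,  28.7561635 , -24.45295438,  88.89222797,
        12.653222  ,  65.22072226, -12.04902159]), 'dq': array([-0.01904672, -0.01436677, -0.11006155,  0.03526993,  0.01295002,
       -0.00550162,  0.02091672]), 'effort': array([-2.17604997e-04, -5.69520807e+01, -5.81611946e+00, -2.80948216e+01,
        1.07513074e-02,  1.17903971e-02, -3.07268886e-05]), 'tcp_pos': array([ 0.19232101, -0.62019063,  0.24722747]), 'orientation': array([-90.95100519,  89.88490584, 106.28728773]), 'ft_force': array([ 0.48551674, -0.81120438, -0.17888566]), 'moment': array([ 0.01494544,  0.02255635, -0.02038824]), 'finger_gap': 0.9982763435143348}
scene 417.37189555515243 417.37189555515243 280.921147873375 209.16836560803816 [[ 0.49790998  0.86718948  0.00824994]
 [ 0.48333687 -0.26959155 -0.83289007]
 [-0.72004939  0.41869178 -0.55337697]] [-0.24728077 -0.07557015  1.71625623] None
top 471.4220139975995 471.4220139975995 276.4382186526984 203.18478630107955 [[ 0.01867392 -0.99961933  0.02030964]
 [-0.98116574 -0.02222778 -0.19188465]
 [ 0.19226305 -0.01634388 -0.98120732]] [0.01782218 0.47328607 1.42384613] None
wrist 377.5837341074131 377.5837341074131 281.22548671072695 208.63070485537853 None None [[-6.23638285e-04 -2.77157455e-01  9.60824311e-01 -1.24908390e-01]
 [ 9.99999668e-01 -6.76957051e-04  4.53791999e-04 -1.36304314e-04]
 [ 5.24664957e-04  9.60824275e-01  2.77157785e-01 -7.05490680e-02]
 [ 0.00000000e+00  0.00000000e+00  0.00000000e+00  1.00000000e+00]]
```

View pics/scene0.png

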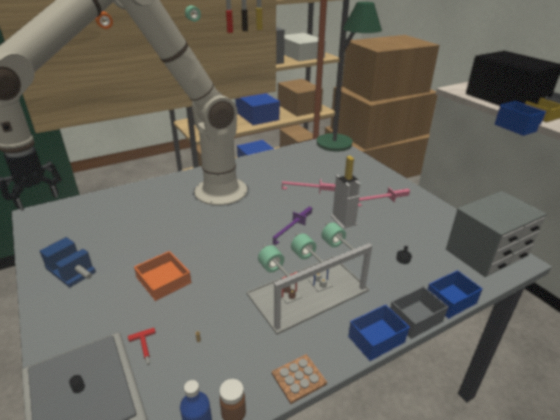

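View pics/top0.png

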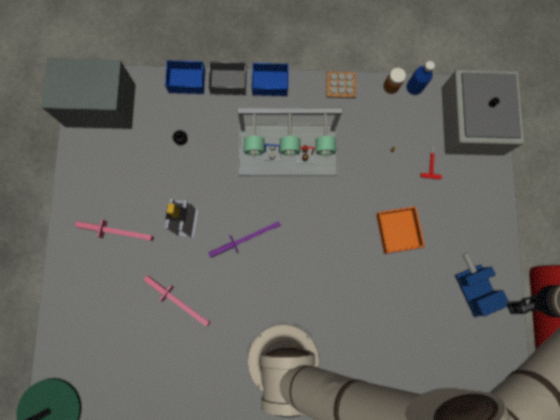

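The top view shows the stand at px (180,215), the rack at (288,145), the red bail under the right gap at (307,148) and the crate at (400,230). Next I'll measure these.

```bash
python3 - <<'E'
import numpy as np, cv2
from h import cloud
T=dict(np.load('top0.npz',allow_pickle=True));S=dict(np.load('scene0.npz',allow_pickle=True))
def crop(f,a,b,c,d,k):
    return cv2.resize(f['color'][a:b,c:d,::-1],None,fx=k,fy=k,interpolation=cv2.INTER_CUBIC)
cv2.imwrite('pics/c1.png',crop(T,95,185,225,350,6))
cv2.imwrite('pics/c2.png',crop(T,190,250,150,210,8))
cv2.imwrite('pics/c3.png',crop(S,200,330,240,380,5))
cv2.imwrite('pics/c4.png',crop(S,145,240,320,380,6))
for n,f in(('top',T),('scene',S)):
    W=cloud(f); W=np.where(np.isnan(W),-9,W)
    hsv=cv2.cvtColor(f['color'],cv2.COLOR_RGB2HSV); H,Sa,V=[hsv[...,i] for i in range(3)]
    rx=(W[...,0]>.3)&(W[...,0]<.85)&(abs(W[...,1])<.45)&(W[...,2]>.005)&(W[...,2]<.35)
    def rep(nm,m):
        m=m&rx; k,l,st,c=cv2.connectedComponentsWithStats(m.astype(np.uint8))
        for i in range(1,k):
            if st[i,4]>15:
                p=W[l==i]; print(n,nm,st[i],c[i].round(1),'min',p.min(0).round(3),'max',p.max(0).round(3),'med',np.median(p,0).round(3))
    rep('orange',(H<14)&(H>3)&(Sa>180)&(V>120))
    rep('mint',(H>65)&(H<90)&(Sa>60)&(V>90))
    rep('yellow',(H>18)&(H<30)&(Sa>150)&(V>90))
    rep('red',((H<4)|(H>174))&(Sa>150))
    rep('blue',(H>100)&(H<125)&(Sa>120))
E
```

```text
top orange [379 208  44  44 860] [398.6 229.9] min [ 0.331 -0.428  0.005] max [ 0.468 -0.293  0.053] med [ 0.402 -0.363  0.008]
top mint [244 136  20  15 248] [253.7 143.2] min [0.602 0.072 0.16 ] max [0.644 0.128 0.188] med [0.623 0.098 0.178]
top mint [280 136  20  16 248] [289.4 143.5] min [ 0.604 -0.034  0.156] max [0.646 0.022 0.187] med [ 0.625 -0.003  0.178]
top mint [316 136  20  16 246] [325.3 143.5] min [ 0.606 -0.138  0.158] max [ 0.65  -0.083  0.189] med [ 0.628 -0.108  0.178]
top yellow [167 204   8  10  62] [170.5 208.5] min [0.398 0.302 0.252] max [0.422 0.319 0.265] med [0.41 0.31 0.26]
top blue [166  85  37   8 201] [184.9  88.8] min [0.845 0.277 0.01 ] max [0.85  0.392 0.068] med [0.848 0.333 0.041]
top blue [252  88  35   7 195] [268.8  91.1] min [0.843 0.002 0.012] max [0.85  0.114 0.067] med [0.848 0.062 0.04 ]
scene mint [323 224  19  16 152] [331.2 230. ] min [0.61  0.069 0.155] max [0.648 0.116 0.182] med [0.631 0.087 0.176]
scene mint [293 235  19  15 167] [301.1 241.1] min [ 0.611 -0.035  0.161] max [0.653 0.012 0.184] med [ 0.633 -0.017  0.177]
scene mint [260 246  20  16 179] [268.6 253. ] min [ 0.613 -0.14   0.165] max [ 0.654 -0.09   0.183] med [ 0.636 -0.12   0.177]
```

```bash
ls pics
```

```text
c1.png
c2.png
c3.png
c4.png
scene0.png
top0.png
wrist0.png
```

View pics/c1.png

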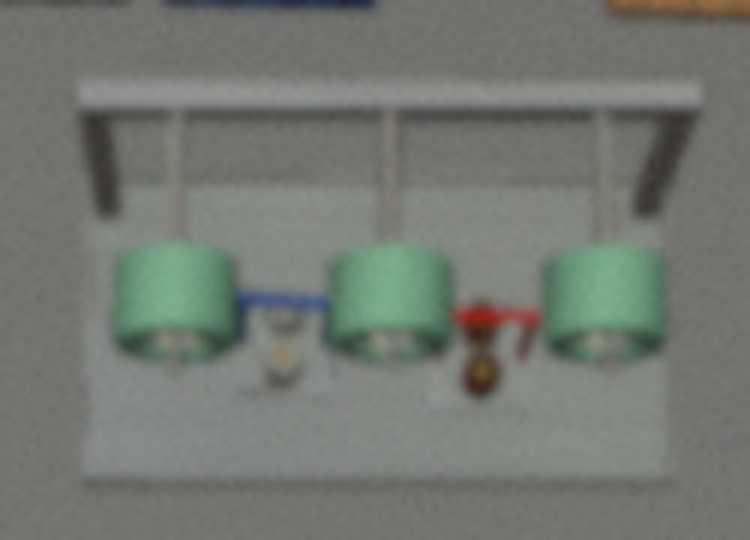

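View pics/c2.png

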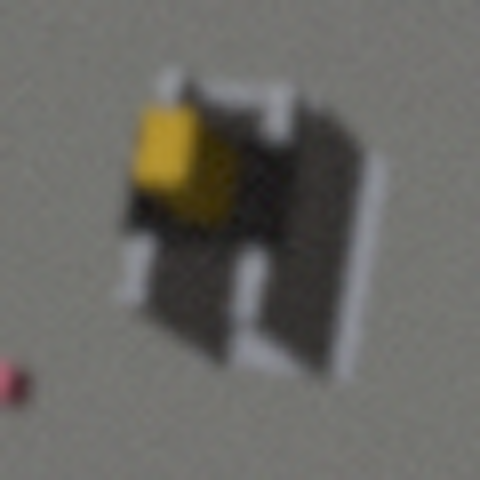

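View pics/c3.png

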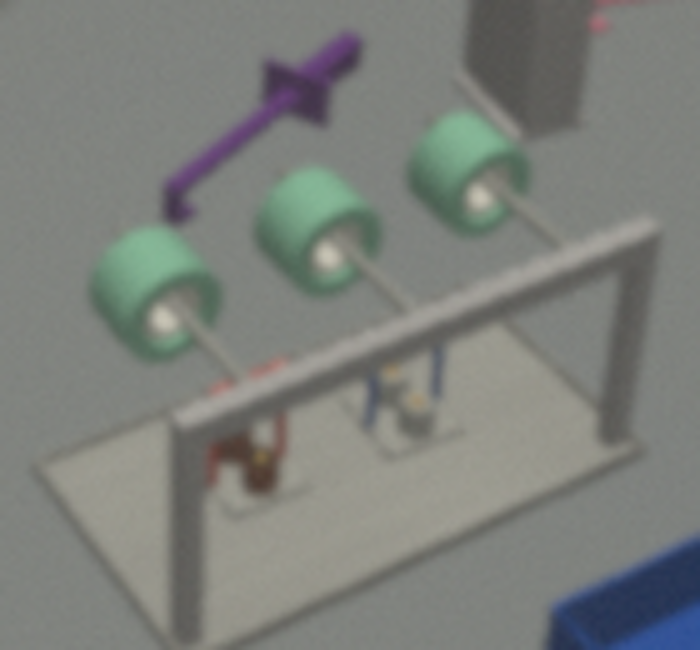

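View pics/c4.png

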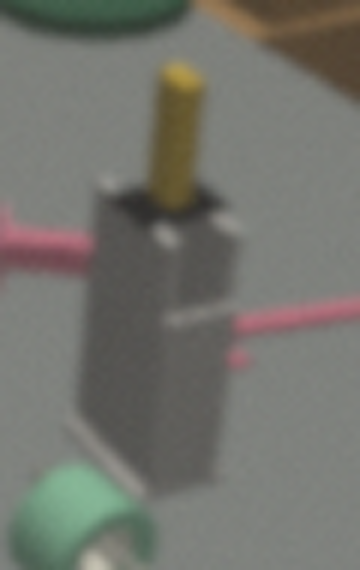

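```bash
cat >> h.py <<'E'
from scipy.spatial.transform import Rotation as Ro
def toolR(s): return Ro.from_euler('xyz',s['orientation'],degrees=True).as_matrix()
def ray(f,u,v,z):
    R=np.array(f['R']);t=np.array(f['t']);d=R.T@np.array([(u-f['cx'])/f['fx'],(v-f['cy'])/f['fy'],1]);c=-R.T@t
    return c+d*(z-c[2])/d[2]
def wristcam(s,f):
    M=np.array(f['mount']);R=toolR(s); A=R@M[:3,:3]; c=R@M[:3,3]+np.array(s['tcp_pos'])
    f=dict(f);f['R']=A.T;f['t']=-A.T@c;return f
def yawof(s):  # angle of tool y axis
    y=toolR(s)[:,1];return np.degrees(np.arctan2(y[1],y[0]))
E
python3 - <<'E'
from h import *
s=monitor.read_state();print(toolR(s).round(3),yawof(s))
T=dict(np.load('top0.npz',allow_pickle=True));S=dict(np.load('scene0.npz',allow_pickle=True))
# stand tops
W=cloud(T);m=(W[...,2]>.165)&(W[...,2]<.19)&(W[...,0]<.5)&(W[...,0]>.3)&(W[...,1]>.2)&(W[...,1]<.4)
print(m.sum()); p=W[m][:,:2].astype(np.float32); print(cv2.minAreaRect(p),p.min(0),p.max(0))
# wheels by mask contours on plane
hsv=cv2.cvtColor(T['color'],cv2.COLOR_RGB2HSV)
Y=(hsv[...,0]>18)&(hsv[...,0]<30)&(hsv[...,1]>150)&(W[...,2]>.25)
p=W[Y&(W[...,0]>.3)][:,:2].astype(np.float32);print('handle',cv2.minAreaRect(p),p.mean(0))
O=(W[...,0]>.3)&(W[...,0]<.5)&(W[...,1]>-.48)&(W[...,1]<-.25)&(W[...,2]>.038)&(W[...,2]<.06)
p=W[O][:,:2].astype(np.float32);print('crate',cv2.minAreaRect(p))
for u,v in [(300.8,147.6),(315,148.2),(266,144.6),(279,146)]: print(ray(T,u,v,.08))
for v in range(140,158): print(v,[tuple(int(c) for c in hsv[v,u]) for u in (302,306,310,314)])
E
```

```text
[[-0.     0.296 -0.955]
 [ 0.002 -0.955 -0.296]
 [-1.    -0.002 -0.   ]] -72.7636222077481
274
((0.4089253842830658, 0.31102854013442993), (0.055604707449674606, 0.08367838710546494), 84.1765365600586) [0.36556366 0.28281495] [0.45273665 0.3413208 ]
handle ((0.41034960746765137, 0.31071868538856506), (0.017184186726808548, 0.02423263154923916), 89.7678451538086) [0.40997666 0.31001395]
crate ((0.399897038936615, -0.36172330379486084), (0.12995749711990356, 0.12286322563886642), 10.005663871765137)
[ 0.64438303 -0.04450069  0.08      ]
[ 0.64354819 -0.08885717  0.08      ]
[0.65140103 0.06417415 0.08      ]
[0.64787114 0.02356858 0.08      ]
140 [(50, 17, 138), (48, 9, 135), (48, 10, 134), (49, 22, 128)]
141 [(45, 15, 133), (43, 13, 134), (49, 15, 137), (60, 16, 128)]
142 [(40, 12, 132), (50, 11, 135), (42, 10, 134), (47, 18, 127)]
143 [(51, 13, 135), (41, 15, 134), (48, 10, 132), (50, 18, 127)]
144 [(39, 13, 134), (23, 17, 122), (38, 8, 129), (45, 12, 124)]
145 [(11, 40, 127), (6, 54, 114), (16, 26, 129), (23, 19, 123)]
146 [(3, 102, 137), (3, 137, 123), (5, 77, 136), (9, 60, 127)]
147 [(2, 163, 142), (2, 189, 140), (2, 124, 144), (4, 107, 131)]
148 [(2, 163, 128), (3, 200, 126), (2, 91, 148), (3, 115, 124)]
149 [(5, 118, 99), (6, 160, 94), (8, 35, 137), (5, 73, 105)]
150 [(9, 67, 88), (9, 124, 74), (20, 12, 133), (16, 28, 100)]
151 [(17, 25, 92), (9, 80, 73), (30, 12, 128), (30, 17, 107)]
152 [(19, 20, 104), (14, 40, 83), (30, 12, 125), (36, 11, 118)]
153 [(30, 17, 120), (16, 41, 94), (23, 16, 124), (35, 12, 125)]
154 [(19, 23, 121), (14, 77, 86), (26, 14, 128), (45, 12, 130)]
155 [(14, 35, 110), (16, 110, 86), (25, 12, 130), (50, 11, 136)]
156 [(9, 50, 102), (19, 144, 90), (43, 13, 136), (50, 11, 138)]
157 [(10, 59, 95), (20, 147, 85), (45, 11, 138), (48, 9, 136)]
```

>>> send_rows --pt "2.4 3.2 2 -2 -1" --pt "2.4 3.2 2 -2 -1" --pt "2.4 3.2 2 -2 -1" --pt "2.4 3.2 2 -2 -1" --pt "2.4 3.2 2 -2 -1" --pt "2.4 3.2 2 -2 -1" --pt "2.4 3.2 2 -2 -1" --pt "2.4 3.2 2 -2 -1" --pt "2.4 3.2 2 -2 -1" --pt "2.4 3.2 2 -2 -1" --pt "2.4 3.2 0 -2 -1" --pt "2.4 3.2 0 -2 -1" --pt "2.4 3.2 0 0 -1"

```text
t: 1.23
tcp_pos: [0.4812, -0.217, 0.4331]
orientation: [-83.2, 89.4, 87.5]
ft_force: [0.2, -0.4, 0.5]
finger_gap: 1.005
```

```bash
python3 - <<'E'
from h import *
s=monitor.read_state();print(s['t'],s['tcp_pos'],yawof(s),s['joint_positions'])
E
```

```text
1.2333 [ 0.48117741 -0.21701658  0.43312117] -99.31899401644758 [ 55.12797101   9.83083673 -38.47938602  90.66174096   5.60561107
  81.79524175 -83.07495892]
```

>>> send_rows --pt "0.3 0.8 -0.2 7 -1" --pt "0.3 0.8 -0.2 7 -1" --pt "0.3 0.8 -0.2 7 -1" --pt "0.3 0.8 -0.2 7 -1" --pt "0.3 0.8 -0.2 7 -1" --pt "0.3 0.8 -0.2 7 -1" --pt "0.3 0.8 -0.2 7 -1" --pt "0.3 0.8 -0.2 7 -1" --pt "0.3 0.8 -0.2 7 -1" --pt "0.3 0.8 -0.2 7 -1" --pt "0.3 0.8 -0.2 7 -1" --pt "0.3 0.8 -0.2 7 -1" --pt "0.3 0.8 -0.2 7 -1" --pt "0.3 0.8 -0.2 7 -1" --pt "0.3 0.8 -0.2 7 -1" --pt "0.3 0.8 -0.2 7 -1" --pt "0.3 0.8 -0.2 7 -1" --pt "0.3 0.8 -0.2 7 -1" --pt "0 0 0 7 -1" --pt "0 0 0 7 -1"

```text
t: 2.9
tcp_pos: [0.5396, -0.0499, 0.3924]
orientation: [-96.1, 88.9, -142.0]
ft_force: [0.4, -0.4, -0.0]
finger_gap: 0.997
```

>>> send_rows --pt "0 0 0 7 -1" --pt "0 0 0 7 -1" --pt "0 0 0 7 -1" --pt "0 0 0 7 -1" --pt "0 0 0 7 -1" --pt "0 0 0 7 -1" --pt "0 0 0 0 -1" --pt "0 0 0 0 -1"

```text
t: 3.57
tcp_pos: [0.5379, -0.0497, 0.3901]
orientation: [-106.5, 88.8, -109.4]
ft_force: [-0.2, 0.1, -0.4]
finger_gap: 0.997
```

```bash
python3 - <<'E'
from h import *
s=monitor.read_state();print(s['t'],s['tcp_pos'],yawof(s),s['joint_positions'])
f=wristcam(s,grab('wrist','w1.png'));np.savez('w1.npz',**f)
E
```

```text
3.5667 [ 0.53788425 -0.0497188   0.3901482 ] 87.15950970739377 [ 58.47982423  24.85781241 -75.74428829  92.64081782  25.23736759
  82.38985971  67.39716374]
```

View pics/w1.png

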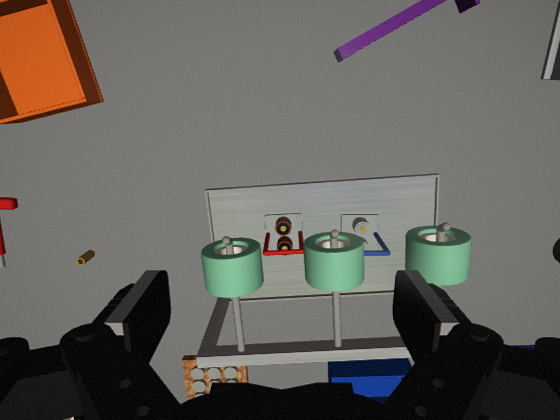

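The wrist view shows the red bail bar at px (264–303, 252), the blue one at (365–388, 252) and the wheels at (233,267), (334,260) and (437,253). The crate is at upper left.

```bash
python3 - <<'E'
from h import *
f=dict(np.load('w1.npz',allow_pickle=True))
hsv=cv2.cvtColor(f['color'],cv2.COLOR_RGB2HSV);H,S,V=[hsv[...,i] for i in range(3)]
m=((H<5)|(H>174))&(S>150)&(V>90); m[:, :240]=0;m[:,320:]=0;m[:220]=0;m[280:]=0
v,u=np.nonzero(m)
for vv in range(v.min(),v.max()+1): print(vv,u[v==vv].min(),u[v==vv].max(),(v==vv).sum())
pts=[]
for uu in range(268,300):
    q=v[u==uu]; q=q[q>246]
    if len(q): pts.append(ray(f,uu,q.mean(),.081)[:2])
pts=np.array(pts); k=np.polyfit(pts[:,1],pts[:,0],1); print('bar x at y',k,'yaw',np.degrees(-np.arctan(k[0])))
print(ray(f,263,252,.08),ray(f,304,252,.08))
W=cloud(f)
print('bar depth pts',np.nanmedian(W[m&(np.arange(420)[:,None]>247)],0))
M=(H>60)&(H<95)&(S>60)&(V>80)
k,l,st,c=cv2.connectedComponentsWithStats(M.astype(np.uint8))
for i in range(1,k):
    if st[i,4]>200:
        p=W[l==i];p=p[p[:,2]>.165];print('wheel',st[i],c[i],np.nanmin(p,0),np.nanmax(p,0),np.nanmedian(p,0))
b=(H>100)&(H<125)&(S>120);b[:,:360]=0;b[:,395:]=0;b[:225]=0;b[265:]=0
v,u=np.nonzero(b)
q=[(uu,v[(u==uu)&(v>245)].mean()) for uu in range(368,386) if ((u==uu)&(v>245)).any()]
q=np.array([ray(f,a,bb,.081)[:2] for a,bb in q]);print('blue',q.mean(0))
# prongs tips / beam
t=(W[...,2]>.15)&(W[...,2]<.19)&(W[...,0]>.68);p=W[t];print('beam',p.shape,np.nanmin(p,0),np.nanmax(p,0))
E
```

```text
249 298 302 5
250 277 303 27
251 264 303 40
252 263 303 41
253 263 301 39
254 263 287 25
bar x at y [-0.00804068  0.6458361 ] yaw 0.4606869534286919
[ 0.64575716 -0.08394778  0.08      ] [ 0.64787865 -0.03320958  0.08      ]
bar depth pts [ 0.64623866 -0.05909308  0.08070848]
wheel [ 408  237   63   48 2242] [441.09678858 261.82738626] [ 5.29345840e-01 -5.60850295e-05  1.65019148e-01] [0.64668694 0.12691968 0.39815883] [0.62406716 0.09686317 0.17803003]
wheel [ 305  243   59   49 2268] [334.98412698 268.64373898] [ 0.60685562 -0.03136911  0.16502711] [0.6499295  0.02233124 0.18251345] [ 0.62727406 -0.00545428  0.17769516]
wheel [ 201  247   62   51 2233] [233.04746977 274.65741155] [ 0.60947409 -0.13707191  0.16501956] [ 0.65196123 -0.08297868  0.18246051] [ 0.63003693 -0.10709483  0.1777799 ]
blue [0.65175124 0.05570575]
beam (4782, 3) [ 0.68011168 -0.15676187  0.15000165] [0.74302293 0.07482966 0.16943162]
```

>>> send_rows --pt "-1.3 3.4 0 0 -1" --pt "-1.3 3.4 0 0 -1" --pt "-1.3 3.4 0 0 -1" --pt "-1.3 3.4 0 0 -1" --pt "-1.3 3.4 0 0 -1" --pt "-1.3 3.4 0 0 -1" --pt "-1.3 3.4 0 0 -1" --pt "-1.3 3.4 0 0 -1" --pt "-1.3 3.4 0 0 -1" --pt "-1.3 3.4 0 0 -1" --pt "0 0 0 0 -1" --pt "0 0 0 0 -1"

```text
t: 4.62
tcp_pos: [0.3969, 0.3008, 0.3902]
orientation: [-91.4, 88.9, -97.1]
ft_force: [1.4, -0.8, -1.3]
finger_gap: 1.0
```

```bash
cat > st.py <<'E'
from h import *
import sys
s=monitor.read_state();R=toolR(s)
print('t',round(s['t'],2),'tcp',s['tcp_pos'].round(4),'yaw',round(yawof(s),2),'xaxis',R[:,0].round(3),'J',s['joint_positions'].round(1),'F',s['ft_force'].round(1),'gap',round(s['finger_gap'],3))
if len(sys.argv)>2:
    f=grab(sys.argv[1],sys.argv[2]+'.png')
    if sys.argv[1]=='wrist': f=wristcam(s,f)
    np.savez(sys.argv[2]+'.npz',**f)
E
python3 st.py wrist w2
```

```text
t 4.62 tcp [0.3969 0.3008 0.3902] yaw 84.34 xaxis [-0.002 -0.019 -1.   ] J [ 22.5  17.8 -76.6  97.6  18.1  79.7  27.3] F [ 1.4 -0.8 -1.3] gap 1.0
```

View pics/w2.png

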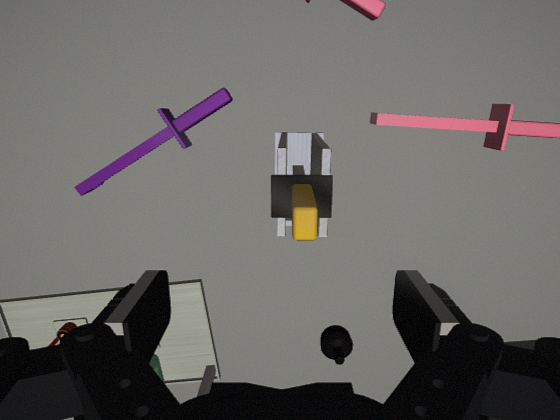

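The stand is at px (302,185), with the collar at (301,197) and the handle top at (305,225). Its walls lie nearly parallel to the image columns.

```bash
cat > stand.py <<'E'
from h import *
import sys
f=dict(np.load(sys.argv[1]+'.npz',allow_pickle=True));W=cloud(f)
hsv=cv2.cvtColor(f['color'],cv2.COLOR_RGB2HSV);H,S,V=[hsv[...,i] for i in range(3)]
reg=(W[...,0]>.3)&(W[...,0]<.5)&(W[...,1]>.23)&(W[...,1]<.4)
y=(H>15)&(H<32)&(S>120)&reg
def rep(n,m):
    p=W[m][:,:2].astype(np.float32);r=cv2.minAreaRect(p);print(n,len(p),np.round(r[0],4),np.round(r[1],4),r[2].__round__(1))
rep('handletop',y&(W[...,2]>.254)); print(np.nanmax(W[y][:,2]))
c=(V<70)&reg&(W[...,2]>.165)&(W[...,2]<.2); rep('collar',c); print(np.nanmedian(W[c][:,2]))
w=(V>110)&(S<60)&reg&(W[...,2]>.165)&(W[...,2]<.19); rep('walltops',w); print(np.nanmedian(W[w][:,2]))
E
python3 stand.py w2
```

```text
handletop 1219 [0.4002 0.2985] [0.1327 0.0458] 81.1
0.46547291664394325
collar 1813 [0.4013 0.3147] [0.0556 0.0643] 83.9
0.17924316508970922
walltops 769 [0.412  0.3154] [0.0477 0.0849] 83.5
0.17420417730872842
```

```bash
sed -i "s/rep('handletop',y&(W\[...,2\]>.254)).*/rep('handletop',y\&(W[...,2]>.254)\&(W[...,2]<.27))/; s/(V<70)/(V<90)/; s/>.165)&(W\[...,2\]<.2); rep('collar'/>.174)\&(W[...,2]<.188); rep('collar'/" stand.py; python3 stand.py w2
```

```text
handletop 826 [0.4127 0.3139] [0.0173 0.0251] 84.8
collar 1847 [0.4132 0.3136] [0.0559 0.0403] 84.3
0.17925190590477902
walltops 769 [0.412  0.3154] [0.0477 0.0849] 83.5
0.17420417730872842
```

>>> send_rows --pt "0.8 0.6 -2 0 -1" --pt "0.8 0.6 -2 0 -1" --pt "0 0 -2 0 -1" --pt "0 0 -2 0 -1" --pt "0 0 -1 0 -1" --pt "0 0 0 0 -1" --pt "0 0 0 0 -1"

```text
t: 5.25
tcp_pos: [0.4189, 0.3066, 0.2978]
orientation: [-81.0, 88.9, -88.1]
ft_force: [0.9, -0.0, 0.1]
finger_gap: 1.0
```

```bash
python3 st.py wrist w3; python3 stand.py w3
```

```text
t 5.25 tcp [0.4189 0.3066 0.2978] yaw 82.98 xaxis [ 0.001 -0.02  -1.   ] J [ 15.2  24.9 -70.  102.8  25.5  71.   20.9] F [ 0.9 -0.   0.1] gap 1.0
handletop 1963 [0.413  0.3136] [0.0177 0.0259] 83.9
collar 3417 [0.4101 0.314 ] [0.056  0.0471] 83.8
0.17927285073846944
walltops 1444 [0.412  0.3151] [0.048  0.0846] 83.5
0.1742622704792398
```

View pics/w3.png

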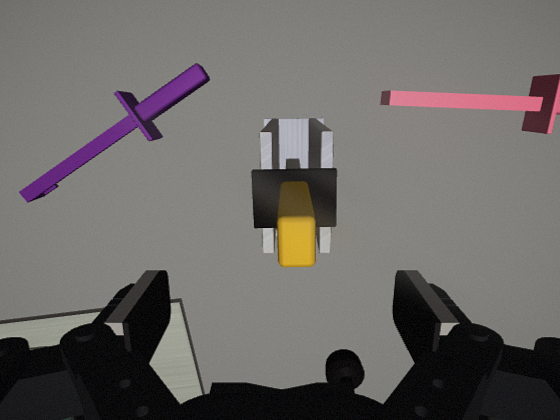

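>>> send_rows --pt "-0.6 0.7 -1 1 -1" --pt "0 0 -1.5 0 -1" --pt "0 0 -1.5 0 -1" --pt "0 0 -1.5 0 -1" --pt "0 0 -1 0 -1" --pt "0 0 -0.5 0 -1" --pt "0 0 0 0 -1" --pt "0 0 0 0 -1"

```text
t: 5.97
tcp_pos: [0.4142, 0.3181, 0.2302]
orientation: [-42.6, 89.0, -48.6]
ft_force: [0.0, 0.5, -0.4]
finger_gap: 1.003
```

```bash
python3 st.py
```

```text
t 5.97 tcp [0.4142 0.3181 0.2302] yaw 84.02 xaxis [ 0.011 -0.013 -1.   ] J [ 10.4  29.  -66.2 107.4  30.7  63.8  16.4] F [ 0.   0.5 -0.4] gap 1.003
```

>>> send_rows --pt "-0.1 -0.4 -0.6 0 -1" --pt "0 0 -0.3 0 -1" --pt "0 0 0 0 -1" --pt "0 0 0 0 -1"

```text
t: 6.3
tcp_pos: [0.414, 0.3147, 0.2223]
orientation: [-32.0, 89.0, -37.9]
ft_force: [0.8, 0.1, 0.3]
finger_gap: 1.0
```

```bash
python3 st.py
```

```text
t 6.3 tcp [0.414  0.3147 0.2223] yaw 84.02 xaxis [ 0.014 -0.011 -1.   ] J [ 10.6  29.2 -65.8 108.3  31.3  62.6  16.2] F [0.8 0.1 0.3] gap 1.0
```

>>> send_rows --pt "0 0 0 0 1" --pt "0 0 0 0 1" --pt "0 0 0 0 1" --pt "0 0 0 0 1" --pt "0 0 0 0 1" --pt "0 0 0 0 1" --pt "0 0 0 0 1" --pt "0 0 0 0 1" --force 80

```text
t: 6.97
tcp_pos: [0.4146, 0.315, 0.2233]
orientation: [-27.2, 88.9, -33.2]
ft_force: [-0.2, -0.6, -0.2]
finger_gap: 0.201
```

```bash
python3 st.py
```

```text
t 6.97 tcp [0.4146 0.315  0.2233] yaw 83.98 xaxis [ 0.016 -0.01  -1.   ] J [ 10.6  29.1 -65.9 108.2  31.3  62.7  16.2] F [-0.2 -0.6 -0.2] gap 0.201
```

>>> send_rows --pt "0 0 1 0 1" --pt "0 0 1.5 0 1" --pt "0 0 1.5 0 1" --pt "0 0 1.5 0 1" --pt "0 0 0 0 1"

```text
t: 7.38
tcp_pos: [0.4129, 0.3145, 0.281]
orientation: [-39.1, 89.0, -45.0]
ft_force: [0.7, 0.3, -1.5]
finger_gap: 0.197
```

```bash
python3 st.py
```

```text
t 7.38 tcp [0.4129 0.3145 0.281 ] yaw 84.08 xaxis [ 0.012 -0.012 -1.   ] J [ 14.1  25.5 -69.7 104.6  26.7  68.5  19.9] F [ 0.7  0.3 -1.5] gap 0.197
```

>>> send_rows --pt "0 0 2.5 0 1" --pt "0 0 2.5 0 1" --pt "0 0 2.5 0 1" --pt "0 0 2.5 0 1" --pt "0 0 2.5 0 1" --pt "0 0 2 0 1" --pt "0 0 0 0 1"

```text
t: 7.97
tcp_pos: [0.4102, 0.3122, 0.4296]
orientation: [-57.6, 89.0, -63.5]
ft_force: [0.6, 1.1, -1.9]
finger_gap: 0.201
```

```bash
python3 st.py wrist w4
```

```text
t 7.97 tcp [0.4102 0.3122 0.4296] yaw 84.15 xaxis [ 0.008 -0.016 -1.   ] J [ 20.2  18.3 -76.   92.   18.7  84.2  27. ] F [ 0.6  1.1 -1.9] gap 0.201
```

View pics/w4.png

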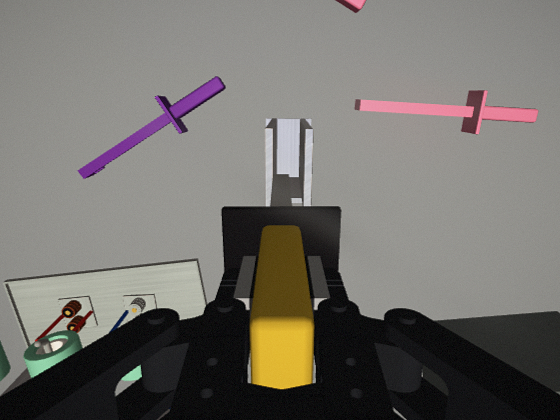

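>>> send_rows --pt "1.0 -2 0 0 1" --pt "1.7 -3.5 0 0.9 1" --pt "1.7 -3.5 0 0.9 1" --pt "1.7 -3.5 0 0.9 1" --pt "1.7 -3.5 0 0.9 1" --pt "1.7 -3.5 0 0.9 1" --pt "1.7 -3.5 0 0.9 1" --pt "1.7 -3.5 0 0.9 1" --pt "1.7 -3.5 0 0.9 1" --pt "1.7 -3 0 0.5 1" --pt "1 -1.8 0 0 1" --pt "0 0 0 0 1" --pt "0 0 0 0 1"

```text
t: 9.1
tcp_pos: [0.576, -0.0591, 0.4047]
orientation: [-126.2, 88.5, -123.5]
ft_force: [-1.0, 0.5, -0.5]
finger_gap: 0.205
```

```bash
python3 st.py wrist w5
```

```text
t 9.1 tcp [ 0.576  -0.0591  0.4047] yaw 92.68 xaxis [-0.014 -0.022 -1.   ] J [ 52.9  29.5 -73.5  85.7  29.1  87.   71.9] F [-1.   0.5 -0.5] gap 0.205
```

View pics/w5.png

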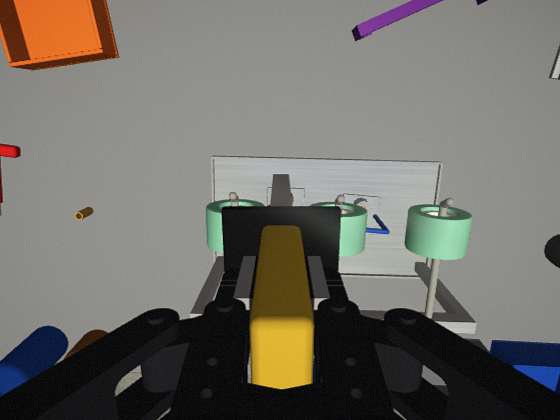

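>>> send_rows --pt "0.9 0.3 0 -1 1" --pt "0.8 0.2 0 -0.5 1" --pt "0 0 -1.5 0 1" --pt "0 0 -1.5 0 1" --pt "0 0 -1.5 0 1" --pt "0 0 -1 0 1" --pt "0 0 0 0 1" --pt "0 0 0 0 1"

```text
t: 9.82
tcp_pos: [0.5905, -0.0421, 0.3458]
orientation: [-128.9, 88.4, -126.8]
ft_force: [0.9, -0.0, -0.6]
finger_gap: 0.203
```

```bash
python3 st.py top t6; python3 - <<'E'
from h import *
f=grab('scene','s6.png');
f2=cv2.imread('pics/s6.png')[180:330,220:380];f3=cv2.imread('pics/t6.png')[90:190,230:350]
cv2.imwrite('pics/s6c.png',cv2.resize(f2,None,fx=4,fy=4,interpolation=cv2.INTER_CUBIC))
cv2.imwrite('pics/t6c.png',cv2.resize(f3,None,fx=5,fy=5,interpolation=cv2.INTER_CUBIC))
E
```

```text
t 9.82 tcp [ 0.5905 -0.0421  0.3458] yaw 92.12 xaxis [-0.017 -0.023 -1.   ] J [ 48.7  32.9 -70.7  89.   32.1  82.   67.6] F [ 0.9 -0.  -0.6] gap 0.203
```

View pics/s6c.png

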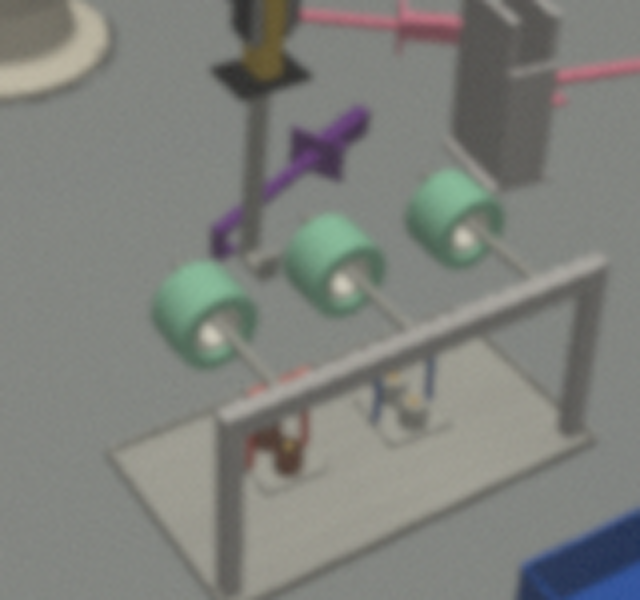

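View pics/t6c.png

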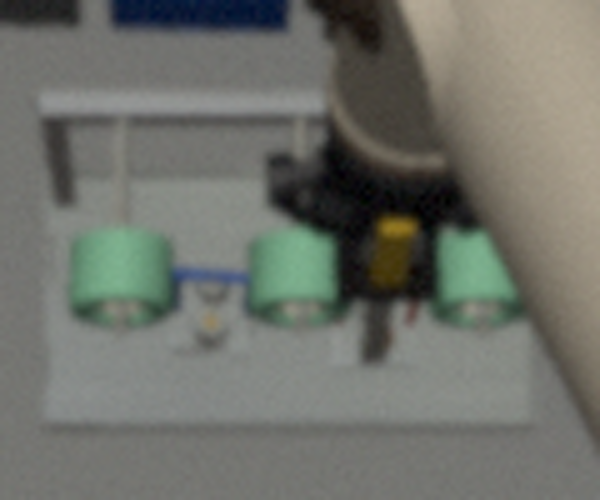

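>>> send_rows --pt "0 -0.8 0 -0.5 1" --pt "0 -0.4 0 -0.5 1" --pt "0 0 -0.8 0 1" --pt "0 0 -0.8 0 1" --pt "0 0 0 0 1" --pt "0 0 0 0 1"

```text
t: 10.42
tcp_pos: [0.5922, -0.0566, 0.3317]
orientation: [-117.8, 88.5, -117.0]
ft_force: [0.3, 0.4, -2.5]
finger_gap: 0.201
```

```bash
cat >> st.py <<'E'
hx=R[:,2]; seat=s['tcp_pos']+R[:,0]*.1943+hx*.0115
b=np.array([.6463,-.0586,.079]); print('seat',seat.round(4),'rel bail',((seat-b)*1000).round(1))
E
python3 st.py
```

```text
t 10.42 tcp [ 0.5922 -0.0566  0.3317] yaw 90.82 xaxis [-0.012 -0.024 -1.   ] J [ 49.7  33.4 -69.9  90.   32.7  80.3  67.3] F [ 0.3  0.4 -2.5] gap 0.201
seat [ 0.6014 -0.061   0.1373] rel bail [-44.9  -2.4  58.3]
```

>>> send_rows --pt "0 0 -1 0 1" --pt "0 -0.1 -1 0 1" --pt "0 -0.1 -1 0 1" --pt "0 0 0 0 1" --pt "0 0 0 0 1"

```text
t: 10.83
tcp_pos: [0.5916, -0.0587, 0.2974]
orientation: [-121.3, 88.5, -120.5]
ft_force: [0.3, 0.0, -0.5]
finger_gap: 0.21
```

```bash
python3 st.py
```

```text
t 10.83 tcp [ 0.5916 -0.0587  0.2974] yaw 90.84 xaxis [-0.014 -0.023 -1.   ] J [ 49.3  35.  -68.7  92.5  34.3  77.1  66.2] F [ 0.3  0.  -0.5] gap 0.21
seat [ 0.6004 -0.0631  0.103 ] rel bail [-45.9  -4.5  24. ]
```

>>> send_rows --pt "0 0.3 -1 0 1" --pt "0 0 -1 0 1" --pt "0 0 -1 0 1" --pt "0 0 -1 0 1" --pt "0 0 0 0 1" --pt "0 0 0 0 1"

```text
t: 11.33
tcp_pos: [0.5911, -0.0549, 0.2523]
orientation: [-123.9, 88.5, -123.0]
ft_force: [-0.5, 0.2, -0.7]
finger_gap: 0.197
```

```bash
python3 st.py wrist w7; python3 - <<'E'
from h import *
f=grab('scene','s7.png');np.savez('s7.npz',**f)
f2=cv2.imread('pics/s7.png')[180:330,220:380]
cv2.imwrite('pics/s7c.png',cv2.resize(f2,None,fx=4,fy=4,interpolation=cv2.INTER_CUBIC))
E
```

```text
t 11.33 tcp [ 0.5911 -0.0549  0.2523] yaw 90.89 xaxis [-0.015 -0.023 -1.   ] J [ 47.9  37.2 -66.7  95.6  36.6  73.   64.1] F [-0.5  0.2 -0.7] gap 0.197
seat [ 0.5998 -0.0591  0.0579] rel bail [-46.5  -0.5 -21.1]
```

View pics/s7c.png

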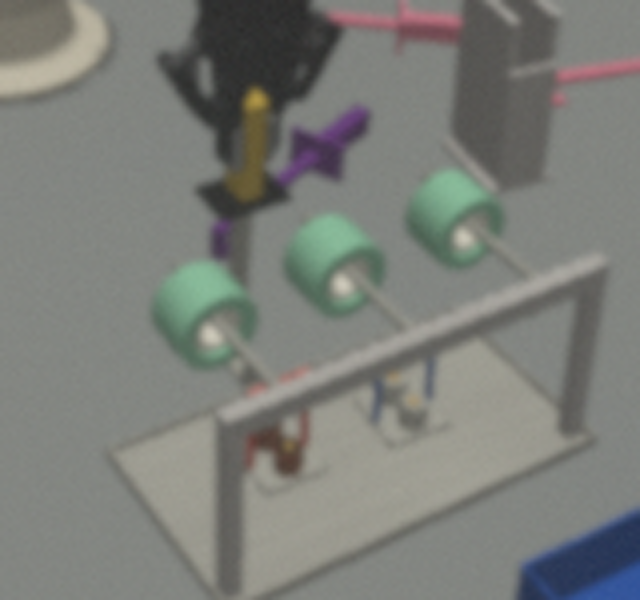

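View pics/w7.png

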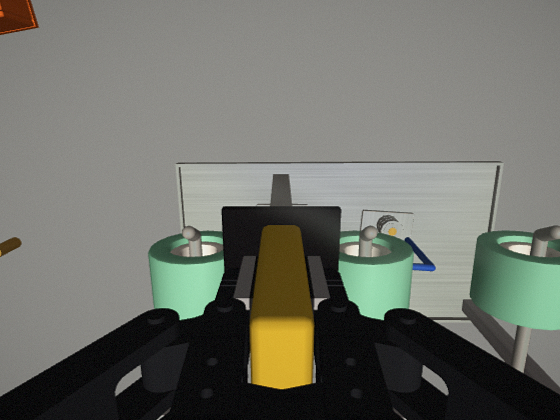

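>>> send_rows --pt "0 0 -0.5 0 1" --pt "1 0 0 0 1" --pt "1 0 0 0 1" --pt "0.7 0 0 0 1" --pt "0 0 0 0 1" --pt "0 0 0 0 1"

```text
t: 11.93
tcp_pos: [0.6212, -0.0552, 0.2488]
orientation: [-116.6, 88.5, -115.8]
ft_force: [-0.5, 1.1, -2.0]
finger_gap: 0.204
```

```bash
python3 st.py
```

```text
t 11.93 tcp [ 0.6212 -0.0552  0.2488] yaw 90.8 xaxis [-0.011 -0.023 -1.   ] J [ 44.7  39.8 -64.9  91.6  38.2  74.2  64.1] F [-0.5  1.1 -2. ] gap 0.204
seat [ 0.6305 -0.0595  0.0544] rel bail [-15.8  -0.9 -24.6]
```

>>> send_rows --pt "0.8 0 0 0 1" --pt "0.7 0 0 0 1" --pt "0 0 0 0 1" --pt "0 0 0 0 1"

```text
t: 12.27
tcp_pos: [0.6376, -0.055, 0.2489]
orientation: [-116.4, 88.5, -115.6]
ft_force: [-0.1, 0.5, -0.8]
finger_gap: 0.205
```

```bash
python3 st.py scene s8; python3 - <<'E'
import cv2
f2=cv2.imread('pics/s8.png')[180:330,220:380]
cv2.imwrite('pics/s8c.png',cv2.resize(f2,None,fx=4,fy=4,interpolation=cv2.INTER_CUBIC))
E
```

```text
t 12.27 tcp [ 0.6376 -0.055   0.2489] yaw 90.82 xaxis [-0.011 -0.023 -1.   ] J [ 43.   41.1 -64.   89.1  38.9  75.2  64.3] F [-0.1  0.5 -0.8] gap 0.205
seat [ 0.6469 -0.0594  0.0545] rel bail [  0.6  -0.8 -24.5]
```

View pics/s8c.png

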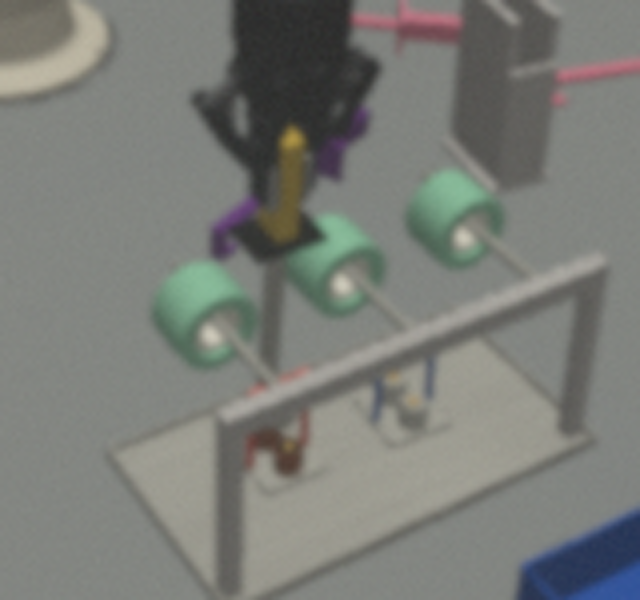

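>>> send_rows --pt "0 0 0.8 0 1" --pt "0 0 0.8 0 1" --pt "0 0 0.5 0 1" --pt "0 0 0.5 0 1" --pt "0 0 0.4 0 1" --pt "0 0 0 0 1"

```text
t: 12.82
tcp_pos: [0.6368, -0.0549, 0.2827]
orientation: [-116.1, 88.5, -115.3]
ft_force: [0.8, 0.1, -2.7]
finger_gap: 0.201
```

```bash
python3 st.py
```

```text
t 12.82 tcp [ 0.6368 -0.0549  0.2827] yaw 90.84 xaxis [-0.011 -0.024 -1.   ] J [ 43.5  39.4 -65.3  87.   37.2  78.2  65.5] F [ 0.8  0.1 -2.7] gap 0.201
seat [ 0.6461 -0.0593  0.0883] rel bail [-0.2 -0.7  9.3]
```

>>> send_rows --pt "0 0 0.5 0 1" --pt "0 0 0.4 0 1" --pt "0 0 0 0 1" --pt "0 0 0 0 1" --pt "0 0 0 0 1"

```text
t: 13.23
tcp_pos: [0.6363, -0.0552, 0.2926]
orientation: [-116.5, 88.5, -115.6]
ft_force: [0.2, -0.1, -2.7]
finger_gap: 0.2
```

```bash
python3 st.py scene s9; python3 - <<'E'
import cv2
from h import *
f2=cv2.imread('pics/s9.png')[180:330,220:380]
cv2.imwrite('pics/s9c.png',cv2.resize(f2,None,fx=4,fy=4,interpolation=cv2.INTER_CUBIC))
f=dict(np.load('s9.npz',allow_pickle=True));W=cloud(f);hsv=cv2.cvtColor(f['color'],cv2.COLOR_RGB2HSV)
m=((hsv[...,0]<6)|(hsv[...,0]>172))&(hsv[...,1]>80)&(W[...,0]>.55)&(W[...,0]<.75)&(abs(W[...,1])<.15)
print(m.sum(),np.sort(W[m][:,2])[-10:].round(3))
E
```

```text
t 13.23 tcp [ 0.6363 -0.0552  0.2926] yaw 90.83 xaxis [-0.012 -0.024 -1.   ] J [ 43.7  38.9 -65.6  86.4  36.8  79.1  65.9] F [ 0.2 -0.1 -2.7] gap 0.2
seat [ 0.6456 -0.0597  0.0982] rel bail [-0.7 -1.1 19.2]
9 [0.093 0.096 0.097 0.098 0.099 0.1   0.1   0.101 0.156]
```

View pics/s9c.png

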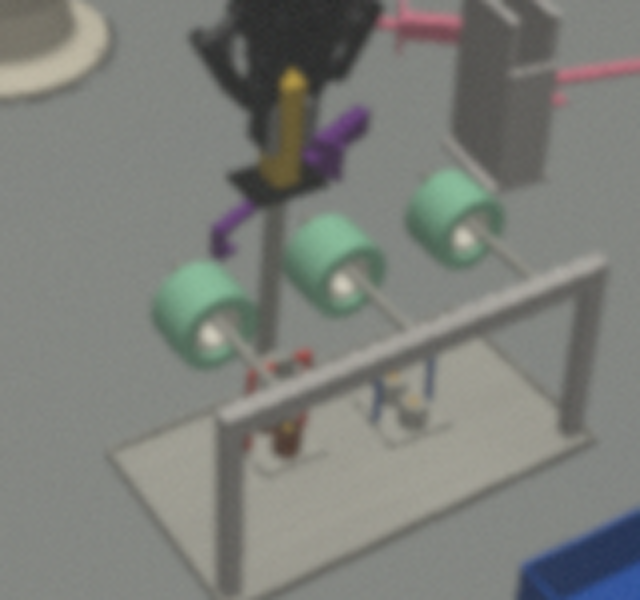

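>>> send_rows --pt "-0.5 0 0 0 1" --pt "-0.9 0 0 0 1" --pt "-0.9 0 0 0 1" --pt "-0.9 0 0 0 1" --pt "-0.9 0 0 0 1" --pt "-0.5 0 0 0 1" --pt "0 0 0 0 1"

```text
t: 13.87
tcp_pos: [0.5832, -0.0547, 0.2906]
orientation: [-124.0, 88.3, -123.1]
ft_force: [0.3, -0.3, -2.0]
finger_gap: 0.2
```

```bash
python3 st.py
```

```text
t 13.87 tcp [ 0.5832 -0.0547  0.2906] yaw 90.9 xaxis [-0.016 -0.025 -1.   ] J [ 49.6  34.5 -68.8  94.1  34.1  76.1  65.7] F [ 0.3 -0.3 -2. ] gap 0.2
seat [ 0.5916 -0.0594  0.0962] rel bail [-54.7  -0.8  17.2]
```

>>> send_rows --pt "-1 -0.1 0 0 1" --pt "-1.2 -0.1 0 0 1" --pt "-1.2 0 0 0 1" --pt "-1.2 0 0.2 0 1" --pt "-1.2 0 0.5 0 1" --pt "-1.2 0 1 0 1" --pt "-0.5 0 1 0 1" --pt "0 0 1 0 1" --pt "0 0 1 0 1" --pt "0 0 0 0 1"

```text
t: 14.7
tcp_pos: [0.5036, -0.0574, 0.3396]
orientation: [-119.5, 88.1, -118.6]
ft_force: [0.7, 0.4, -1.4]
finger_gap: 0.2
```

```bash
python3 st.py top t10; python3 st.py scene s10
```

```text
t 14.7 tcp [ 0.5036 -0.0574  0.3396] yaw 90.87 xaxis [-0.015 -0.028 -0.999] J [ 63.7  24.4 -78.3 101.   26.   76.6  70.3] F [ 0.7  0.4 -1.4] gap 0.2
seat [ 0.5121 -0.0627  0.1452] rel bail [-134.2   -4.1   66.2]
t 14.75 tcp [ 0.5035 -0.0575  0.3388] yaw 90.86 xaxis [-0.016 -0.028 -0.999] J [ 63.7  24.5 -78.3 101.1  26.1  76.5  70.3] F [ 0.2  0.8 -3. ] gap 0.206
seat [ 0.5118 -0.0628  0.1444] rel bail [-134.5   -4.2   65.4]
```

View pics/s10.png

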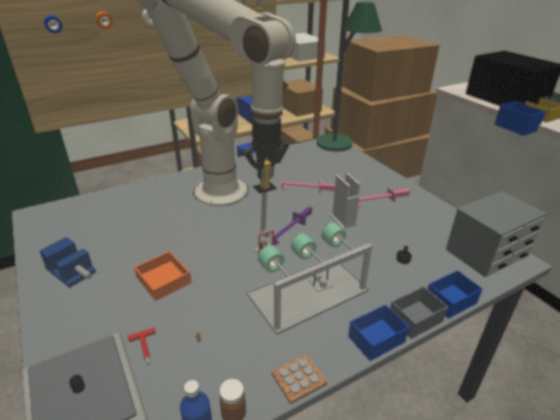

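View pics/t10.png

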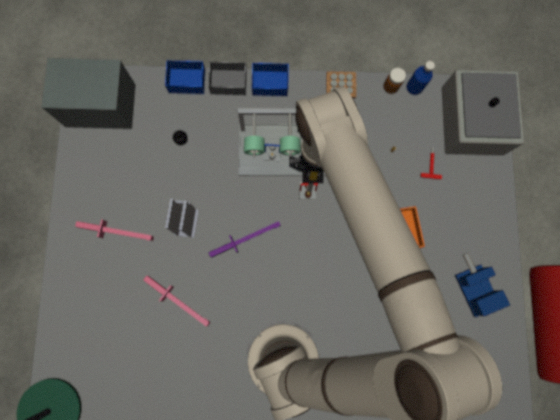

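>>> send_rows --pt "-0.2 -0.8 0 0 1" --pt "-0.4 -1.4 0.1 -0.5 1" --pt "-0.5 -1.8 0.1 -0.5 1" --pt "-0.5 -1.8 0.1 -0.5 1" --pt "-0.5 -1.8 0.1 -0.5 1" --pt "-0.5 -1.8 0.1 -0.5 1" --pt "-0.2 -0.8 0 0 1" --pt "0 0 0 0 1"

```text
t: 15.47
tcp_pos: [0.4723, -0.1657, 0.3388]
orientation: [-133.5, 88.2, -135.0]
ft_force: [0.0, -0.5, -2.0]
finger_gap: 0.2
```

```bash
python3 st.py
```

```text
t 15.47 tcp [ 0.4723 -0.1657  0.3388] yaw 88.5 xaxis [-0.023 -0.023 -0.999] J [ 78.   24.5 -79.9 101.8  26.2  76.6  80.4] F [ 0.  -0.5 -2. ] gap 0.2
seat [ 0.4794 -0.1704  0.1443] rel bail [-166.9 -111.8   65.3]
```

>>> send_rows --pt "-0.3 -0.9 0 0 1" --pt "-0.6 -1.6 0.1 0 1" --pt "-0.7 -1.9 0.1 0 1" --pt "-0.7 -1.9 0.1 0 1" --pt "-0.7 -1.9 0.1 0 1" --pt "-0.7 -1.9 0.1 0 1" --pt "-0.7 -1.9 0.1 0 1" --pt "-0.7 -1.9 0 0 1" --pt "-0.6 -1.5 0 0 1" --pt "-0.4 -1 0 0 1" --pt "0 0 0 0 1" --pt "0 0 0 0 1"

```text
t: 16.47
tcp_pos: [0.4103, -0.3293, 0.3431]
orientation: [-141.5, 88.5, -141.8]
ft_force: [0.1, 1.1, -2.8]
finger_gap: 0.203
```

```bash
python3 st.py wrist w11
```

```text
t 16.47 tcp [ 0.4103 -0.3293  0.3431] yaw 89.62 xaxis [-0.021 -0.016 -1.   ] J [ 94.5  28.7 -80.1  98.5  30.1  78.8  98.5] F [ 0.1  1.1 -2.8] gap 0.203
seat [ 0.4178 -0.3326  0.1487] rel bail [-228.5 -274.    69.7]
```

View pics/w11.png

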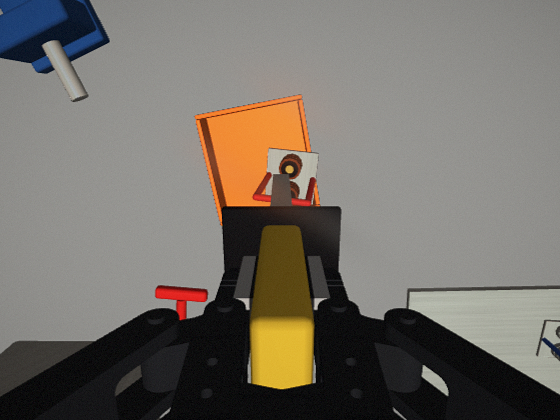

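```bash
python3 - <<'E'
from h import *
f=dict(np.load('w11.npz',allow_pickle=True))
a=ray(f,196,116,.045);b=ray(f,302,96,.045);print(a,b,np.linalg.norm(a-b))
W=cloud(f);hsv=cv2.cvtColor(f['color'],cv2.COLOR_RGB2HSV)
O=(hsv[...,0]<16)&(hsv[...,0]>3)&(hsv[...,1]>150)&(W[...,2]>.03)&(W[...,2]<.06);p=W[O];print(p.min(0),p.max(0))
d=(b-a)/np.linalg.norm(b-a);n=np.array([-d[1],d[0],0]);n*=np.sign(n[0]);print('center',(a+b)/2+n*.065,'yaw',np.degrees(np.arctan2(n[1],n[0])))
E
```

```text
[ 0.3503676  -0.42738173  0.045     ] [ 0.33022729 -0.31141871  0.045     ] 0.11769899832450278
[ 0.3290951  -0.42885587  0.03004182] [ 0.47578641 -0.29077153  0.04694092]
center [ 0.40433874 -0.35827761  0.045     ] yaw 9.852775768573544
```

>>> send_rows --pt "-0.2 -0.7 0 0 1" --pt "-0.2 -0.8 0 0 1" --pt "-0.2 -0.8 0 0 1" --pt "-0.1 -0.4 0 0 1" --pt "0 0 -0.8 0 1" --pt "0 0 -1 0 1" --pt "0 0 -0.8 0 1" --pt "0 0 -0.4 0 1" --pt "0 0 0 0 1" --pt "0 0 0 0 1"

```text
t: 17.35
tcp_pos: [0.4045, -0.3539, 0.3092]
orientation: [-143.9, 88.5, -143.8]
ft_force: [0.1, 0.2, -3.0]
finger_gap: 0.204
```

```bash
python3 st.py wrist w12
```

```text
t 17.35 tcp [ 0.4045 -0.3539  0.3092] yaw 90.12 xaxis [-0.021 -0.016 -1.   ] J [ 94.1  31.6 -77.5  99.7  33.   76.3  99.4] F [ 0.1  0.2 -3. ] gap 0.204
seat [ 0.4118 -0.3569  0.1147] rel bail [-234.5 -298.3   35.7]
```

View pics/w12.png

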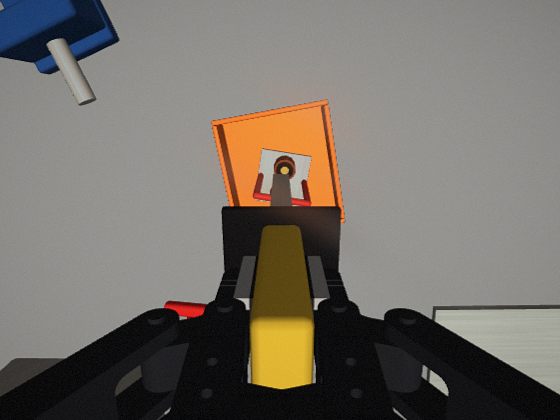

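>>> send_rows --pt "0 0 -0.8 0 1" --pt "0 0 -0.8 0 1" --pt "0 0 -0.6 0 1" --pt "0 0 -0.3 0 1" --pt "0 0 -0.2 0 1" --pt "0 0 -0.2 0 1" --pt "0 0 0 0 1" --pt "0 0 0 0 1"

```text
t: 18.07
tcp_pos: [0.4048, -0.3536, 0.2775]
orientation: [-142.9, 88.5, -142.7]
ft_force: [0.8, -0.7, -2.3]
finger_gap: 0.2
```

```bash
python3 st.py scene s13; python3 - <<'E'
import cv2
f2=cv2.imread('pics/s13.png')[170:320,90:250]
cv2.imwrite('pics/s13c.png',cv2.resize(f2,None,fx=4,fy=4,interpolation=cv2.INTER_CUBIC))
E
```

```text
t 18.07 tcp [ 0.4048 -0.3536  0.2775] yaw 90.16 xaxis [-0.021 -0.016 -1.   ] J [ 92.8  33.1 -75.7 102.   34.9  73.2  97.9] F [ 0.8 -0.7 -2.3] gap 0.2
seat [ 0.4122 -0.3567  0.0831] rel bail [-234.1 -298.1    4.1]
```

View pics/s13c.png

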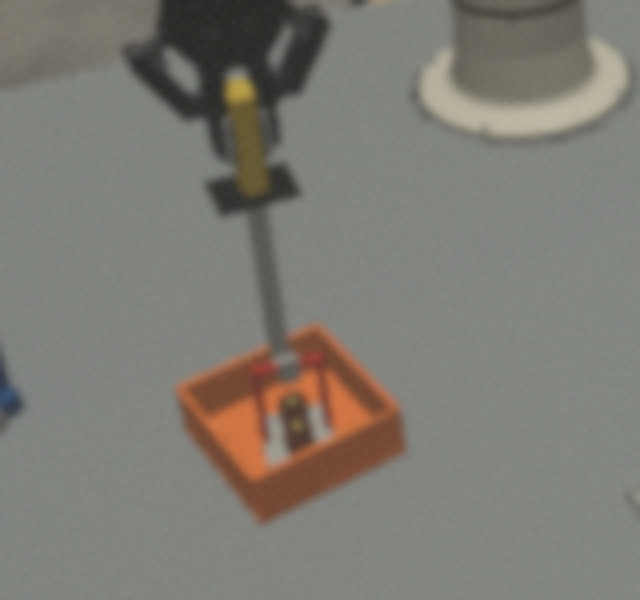

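>>> send_rows --pt "0 0 -0.2 0 1" --pt "0 0 -0.2 0 1" --pt "0 0 -0.3 0 1" --pt "0 0 -0.5 0 1" --pt "0 0 -0.5 0 1" --pt "0 0 -0.5 0 1" --pt "0 0 -0.3 0 1" --pt "0 0 0 0 1" --pt "0 0 0 0 1"

```text
t: 18.87
tcp_pos: [0.4058, -0.354, 0.2509]
orientation: [-137.1, 88.5, -137.0]
ft_force: [0.2, 0.8, -1.7]
finger_gap: 0.2
```

```bash
python3 st.py wrist w14; python3 st.py scene s14; python3 - <<'E'
import cv2
f2=cv2.imread('pics/s14.png')[170:320,90:250]
cv2.imwrite('pics/s14c.png',cv2.resize(f2,None,fx=4,fy=4,interpolation=cv2.INTER_CUBIC))
E
```

```text
t 18.87 tcp [ 0.4058 -0.354   0.2509] yaw 90.14 xaxis [-0.019 -0.017 -1.   ] J [ 91.5  34.6 -74.  103.7  36.8  70.6  96.5] F [ 0.2  0.8 -1.7] gap 0.2
seat [ 0.4137 -0.3574  0.0565] rel bail [-232.6 -298.8  -22.5]
t 18.92 tcp [ 0.4058 -0.354   0.251 ] yaw 90.13 xaxis [-0.019 -0.017 -1.   ] J [ 91.6  34.6 -74.  103.8  36.7  70.6  96.5] F [ 0.4  1.7 -1.8] gap 0.201
seat [ 0.4136 -0.3574  0.0565] rel bail [-232.7 -298.8  -22.5]
```

View pics/s14c.png

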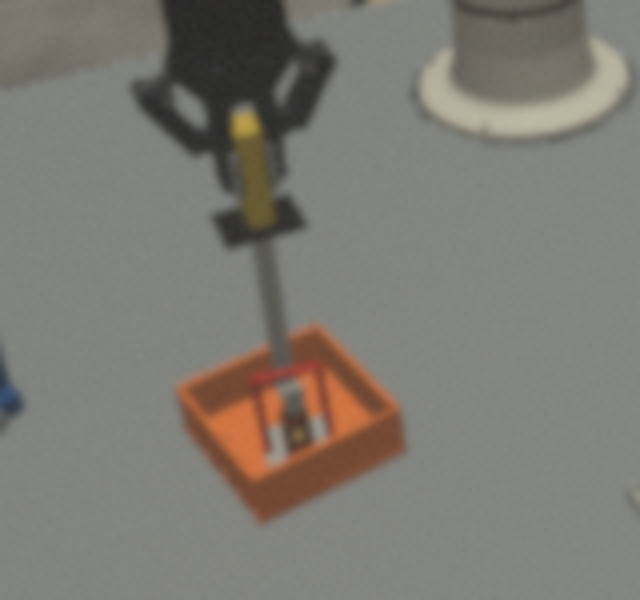

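View pics/w14.png

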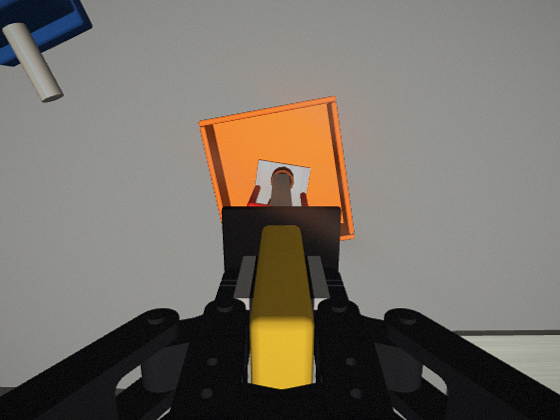

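>>> send_rows --pt "-0.8 0 0 0 1" --pt "-0.9 0 0 0 1" --pt "-0.9 0 0 0 1" --pt "-0.7 0 0 0 1" --pt "0 0 0 0 1" --pt "0 0 0 0 1"

```text
t: 19.47
tcp_pos: [0.3704, -0.354, 0.2521]
orientation: [-134.0, 88.5, -133.8]
ft_force: [-0.1, -0.3, -1.8]
finger_gap: 0.203
```

```bash
python3 st.py wrist w15; python3 st.py scene s15; python3 - <<'E'
import cv2
f2=cv2.imread('pics/s15.png')[170:320,90:250]
cv2.imwrite('pics/s15c.png',cv2.resize(f2,None,fx=4,fy=4,interpolation=cv2.INTER_CUBIC))
E
```

```text
t 19.47 tcp [ 0.3704 -0.354   0.2521] yaw 90.17 xaxis [-0.018 -0.019 -1.   ] J [ 97.8  32.4 -76.7 107.2  35.5  69.3  99. ] F [-0.1 -0.3 -1.8] gap 0.203
seat [ 0.3783 -0.3576  0.0577] rel bail [-268.  -299.   -21.3]
t 19.52 tcp [ 0.3704 -0.354   0.2521] yaw 90.16 xaxis [-0.019 -0.019 -1.   ] J [ 97.7  32.4 -76.7 107.2  35.5  69.3  99. ] F [-0.1  0.5 -1.6] gap 0.2
seat [ 0.3783 -0.3577  0.0576] rel bail [-268.  -299.1  -21.4]
```

View pics/s15c.png

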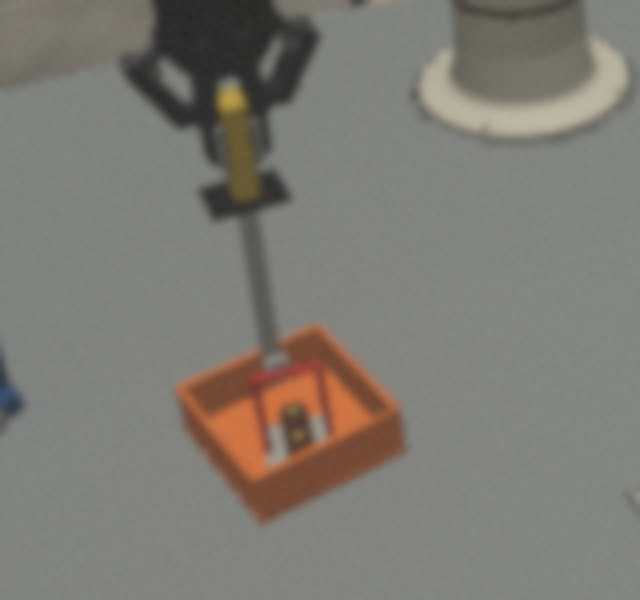

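View pics/w15.png

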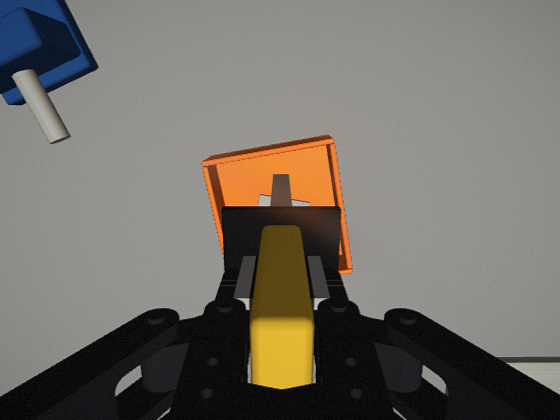

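>>> send_rows --pt "-0.1 0 0.8 0 1" --pt "-0.1 0 1.2 0 1" --pt "0 0 1.5 0 1" --pt "0 0 2 0 1" --pt "0 0 2.5 0 1" --pt "0 0 2.5 0 1" --pt "0 0 2.5 0 1" --pt "0 0 2.5 0 1" --pt "0 0 2.5 0 1" --pt "0 0 2 0 1" --pt "0 0 0 0 1"

```text
t: 20.48
tcp_pos: [0.3725, -0.3477, 0.4713]
orientation: [-123.4, 88.8, -122.5]
ft_force: [1.3, 1.0, -0.8]
finger_gap: 0.197
```

```bash
python3 st.py scene s16; python3 - <<'E'
import cv2
f2=cv2.imread('pics/s16.png')[170:320,90:250]
cv2.imwrite('pics/s16c.png',cv2.resize(f2,None,fx=4,fy=4,interpolation=cv2.INTER_CUBIC))
E
```

```text
t 20.48 tcp [ 0.3725 -0.3477  0.4713] yaw 90.89 xaxis [-0.011 -0.018 -1.   ] J [105.3  20.6 -85.2  88.5  21.7  90.  111.2] F [ 1.3  1.  -0.8] gap 0.197
seat [ 0.3818 -0.3511  0.2769] rel bail [-264.5 -292.5  197.9]
```

View pics/s16c.png

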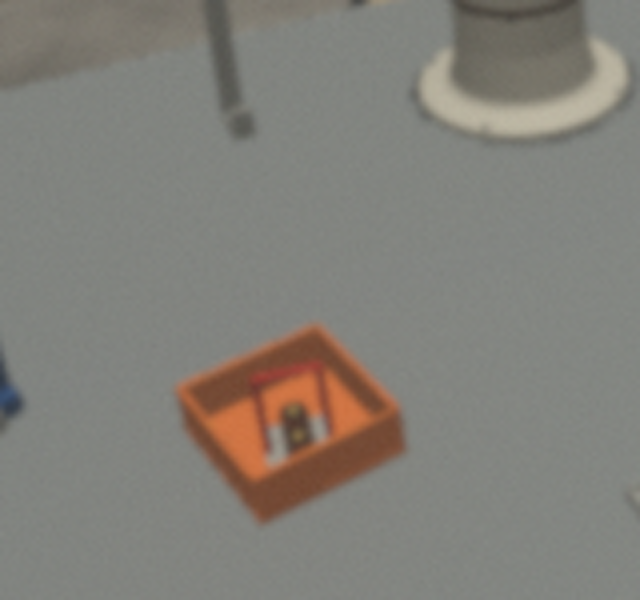

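>>> send_rows --pt "1 1.5 -0.6 0 1" --pt "1.4 2.8 -0.6 0 1" --pt "1.4 2.8 -0.6 0 1" --pt "1.4 2.8 -0.3 -0.3 1" --pt "1.4 2.8 0 -0.3 1" --pt "1.4 2.8 0 -0.3 1" --pt "1.4 2.8 0 -0.3 1" --pt "1.4 2.8 0 -0.3 1" --pt "1 2.8 0 -0.3 1" --pt "0.6 2.4 0 -0.3 1" --pt "0 1 0 0 1" --pt "0 0 0 0 1"

```text
t: 21.53
tcp_pos: [0.4917, -0.0605, 0.4393]
orientation: [-153.8, 88.5, -155.1]
ft_force: [0.5, 0.0, -2.1]
finger_gap: 0.201
```

```bash
python3 st.py
```

```text
t 21.53 tcp [ 0.4917 -0.0605  0.4393] yaw 88.67 xaxis [-0.024 -0.011 -1.   ] J [ 68.8  17.  -79.7  92.6  17.1  85.9  76.6] F [ 0.5  0.  -2.1] gap 0.201
seat [ 0.4986 -0.0629  0.2448] rel bail [-147.7   -4.3  165.8]
```

>>> send_rows --pt "-0.3 1.5 0.1 0 1" --pt "-0.6 2.8 0.1 -0.5 1" --pt "-0.6 2.8 0.1 -0.5 1" --pt "-0.6 2.8 0.1 -0.5 1" --pt "-0.6 2.8 0.1 -0.5 1" --pt "-0.6 2.8 0.1 -0.5 1" --pt "-0.6 2.8 0.1 -0.5 1" --pt "-0.6 2.8 0.1 -0.5 1" --pt "-0.6 2.8 0.1 -0.5 1" --pt "-0.6 2.8 0.1 -0.3 1" --pt "-0.6 2.8 0.1 0 1" --pt "-0.6 2.4 0 0 1" --pt "-0.3 1.5 0 0 1" --pt "-0.2 1 0 0 1" --pt "0 0 0 0 1" --pt "0 0 0 0 1"

```text
t: 22.87
tcp_pos: [0.4084, 0.2803, 0.4454]
orientation: [-148.8, 87.8, -156.8]
ft_force: [0.2, -1.2, 0.2]
finger_gap: 0.199
```

```bash
python3 st.py wrist w17;python3 st.py scene s17
```

```text
t 22.87 tcp [0.4084 0.2803 0.4454] yaw 82.09 xaxis [-0.035 -0.015 -0.999] J [ 25.8  16.1 -76.5  91.4  14.7  86.8  30.6] F [ 0.2 -1.2  0.2] gap 0.199
seat [0.4131 0.2758 0.2509] rel bail [-233.2  334.4  171.9]
t 22.92 tcp [0.4085 0.28   0.4454] yaw 82.05 xaxis [-0.035 -0.015 -0.999] J [ 25.9  16.1 -76.5  91.4  14.7  86.8  30.6] F [ 0.4 -0.5 -1.3] gap 0.198
seat [0.4132 0.2755 0.2509] rel bail [-233.1  334.1  171.9]
```

View pics/w17.png

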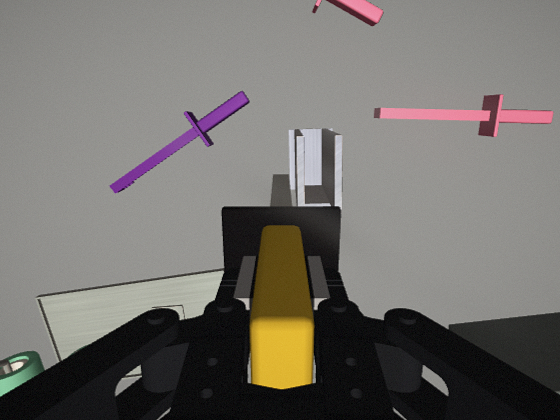

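View pics/s17.png

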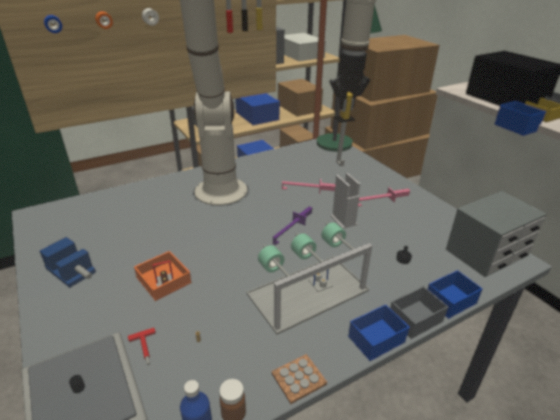

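>>> send_rows --pt "0.3 1.2 0 0.8 1" --pt "0.3 1.2 0 0.8 1" --pt "0.2 0.9 0 0.3 1" --pt "0 0.2 0 0 1" --pt "0 0 0 0 1" --pt "0 0 0 0 1"

```text
t: 23.47
tcp_pos: [0.4225, 0.3058, 0.4445]
orientation: [-141.6, 87.7, -148.7]
ft_force: [-0.7, -0.2, -0.7]
finger_gap: 0.2
```

```bash
python3 st.py wrist w18
```

```text
t 23.47 tcp [0.4225 0.3058 0.4445] yaw 82.93 xaxis [-0.034 -0.021 -0.999] J [ 18.3  20.1 -73.8  88.1  18.4  88.3  27.2] F [-0.7 -0.2 -0.7] gap 0.2
seat [0.4273 0.3003 0.25  ] rel bail [-219.   358.9  171. ]
```

View pics/w18.png

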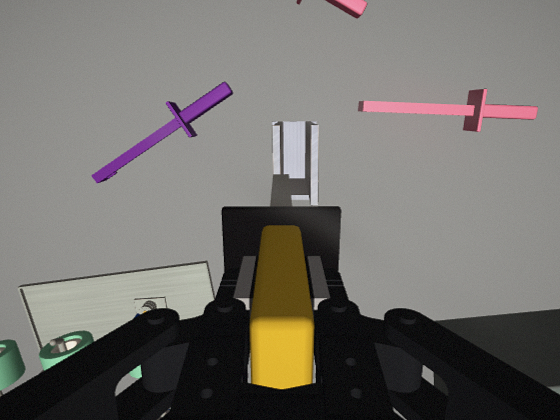

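>>> send_rows --pt "-0.4 0.6 0 0.8 1" --pt "-0.3 0.5 0 0.6 1" --pt "0 0 0 0 1" --pt "0 0 0 0 1"

```text
t: 23.85
tcp_pos: [0.4154, 0.3154, 0.4447]
orientation: [-138.7, 87.7, -144.4]
ft_force: [0.5, 0.2, -1.5]
finger_gap: 0.202
```

```bash
python3 st.py wrist w19
```

```text
t 23.85 tcp [0.4154 0.3154 0.4447] yaw 84.25 xaxis [-0.033 -0.023 -0.999] J [ 17.   20.3 -74.   88.1  18.7  88.4  27. ] F [ 0.5  0.2 -1.5] gap 0.202
seat [0.4205 0.3097 0.2502] rel bail [-225.8  368.3  171.2]
```

View pics/w19.png

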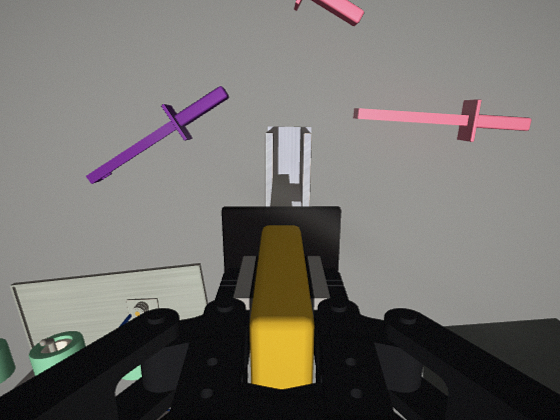

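```bash
python3 - <<'E'
from h import *
f=dict(np.load('w19.npz',allow_pickle=True));W=cloud(f)
for v in (178,185,192,198,204):
    r=W[v,255:320]; m=(r[:,2]>.19)&(r[:,2]<.4); p=r[m]; w=r[(r[:,2]>.168)&(r[:,2]<.18)]
    print(v,'shank n',m.sum(),p.mean(0).round(4) if m.sum() else '', p[:,1].min().round(4) if m.sum() else '',p[:,1].max().round(4) if m.sum() else '','wall y',(w[:,1].min().round(4),w[:,1].max().round(4),w[:,0].mean().round(3)) if len(w) else '')
E
```

```text
178 shank n 17 [0.4021 0.3116 0.2593] 0.305 0.3183 wall y (np.float64(0.2918), np.float64(0.3385), np.float64(0.417))
185 shank n 18 [0.4033 0.3118 0.2844] 0.3053 0.3183 wall y (np.float64(0.2909), np.float64(0.3368), np.float64(0.425))
192 shank n 19 [0.4045 0.3127 0.3056] 0.3062 0.3191 wall y (np.float64(0.2903), np.float64(0.3362), np.float64(0.432))
198 shank n 21 [0.4052 0.313  0.322 ] 0.3062 0.3198 wall y (np.float64(0.2895), np.float64(0.3357), np.float64(0.439))
204 shank n 22 [0.406  0.313  0.3363] 0.3063 0.3198 wall y (np.float64(0.2887), np.float64(0.3351), np.float64(0.446))
```

>>> send_rows --pt "0 0.3 -1 0 1" --pt "0 0 -1.5 0 1" --pt "0 0 -1.2 0 1" --pt "0 0 0 0 1" --pt "0 0 0 0 1"

```text
t: 24.32
tcp_pos: [0.4149, 0.3191, 0.4046]
orientation: [-138.1, 87.7, -143.9]
ft_force: [0.2, -1.0, -1.1]
finger_gap: 0.2
```

```bash
python3 st.py
```

```text
t 24.32 tcp [0.4149 0.3191 0.4046] yaw 84.28 xaxis [-0.032 -0.023 -0.999] J [ 16.   21.7 -73.1  92.   20.1  84.1  25.4] F [ 0.2 -1.  -1.1] gap 0.2
seat [0.4202 0.3134 0.2101] rel bail [-226.1  372.   131.1]
```

>>> send_rows --pt "0 0 -1 0 1" --pt "0 0 -1.2 0 1" --pt "0 0 -1.2 0 1" --pt "0 0 -1.2 0 1" --pt "0 0 -1 0 1" --pt "0 0 0 0 1" --pt "0 0 0 0 1"

```text
t: 24.9
tcp_pos: [0.4147, 0.3186, 0.342]
orientation: [-138.9, 87.7, -144.6]
ft_force: [-0.3, -0.1, -1.3]
finger_gap: 0.197
```

```bash
python3 st.py scene s20;  python3 - <<'E'
import cv2
f2=cv2.imread('pics/s20.png')[70:240,290:410]
cv2.imwrite('pics/s20c.png',cv2.resize(f2,None,fx=3.5,fy=3.5,interpolation=cv2.INTER_CUBIC))
E
```

```text
t 24.9 tcp [0.4147 0.3186 0.342 ] yaw 84.26 xaxis [-0.033 -0.024 -0.999] J [ 14.5  24.3 -71.1  97.6  22.7  77.5  23.2] F [-0.3 -0.1 -1.3] gap 0.197
seat [0.4197 0.3129 0.1475] rel bail [-226.6  371.5   68.5]
```

View pics/s20c.png

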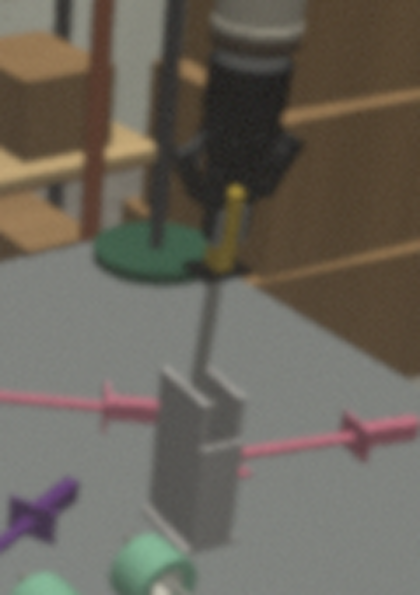

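>>> send_rows --pt "0 0 -1 0 1" --pt "0 0 -1.5 0 1" --pt "0 0 -1.5 0 1" --pt "0 0 -1.5 0 1" --pt "0 0 -1.5 0 1" --pt "0 0 -1 0 1" --pt "0 0 -0.6 0 1" --pt "0 0 0 0 1" --pt "0 0 0 0 1"

```text
t: 25.7
tcp_pos: [0.4164, 0.3205, 0.253]
orientation: [-139.8, 88.1, -145.6]
ft_force: [0.1, 0.1, -0.8]
finger_gap: 0.2
```

```bash
python3 st.py
```

```text
t 25.7 tcp [0.4164 0.3205 0.253 ] yaw 84.18 xaxis [-0.028 -0.019 -0.999] J [ 10.6  29.2 -66.7 104.   28.2  68.1  18.8] F [ 0.1  0.1 -0.8] gap 0.2
seat [0.4225 0.3157 0.0585] rel bail [-223.8  374.3  -20.5]
```

>>> send_rows --pt "0 -0.3 -0.5 0 1" --pt "0 -0.1 -0.6 0 1" --pt "0 0 -0.6 0 1" --pt "0 0 -0.5 0 1" --pt "0 0 0 0 1" --pt "0 0 0 0 1"

```text
t: 26.2
tcp_pos: [0.4178, 0.317, 0.2309]
orientation: [-139.2, 88.3, -145.1]
ft_force: [-0.3, -0.0, -0.7]
finger_gap: 0.201
```

```bash
python3 st.py wrist w21; sed -i 's/reg&(W\[...,2\]>.165)/reg\&(W[...,2]>.16)/' stand.py; python3 stand.py w21
```

```text
t 26.2 tcp [0.4178 0.317  0.2309] yaw 84.12 xaxis [-0.024 -0.017 -1.   ] J [ 10.2  30.3 -65.6 105.7  29.7  65.7  18. ] F [-0.3 -0.  -0.7] gap 0.201
seat [0.4245 0.3125 0.0365] rel bail [-221.8  371.1  -42.5]
handletop 5618 [0.416  0.3193] [0.0691 0.024 ] 86.2
collar 3483 [0.4094 0.3169] [0.0561 0.0343] 84.1
0.1872226527120041
walltops 1775 [0.3836 0.3206] [0.0531 0.0278] 84.4
0.1742283756160386
```

View pics/w21.png

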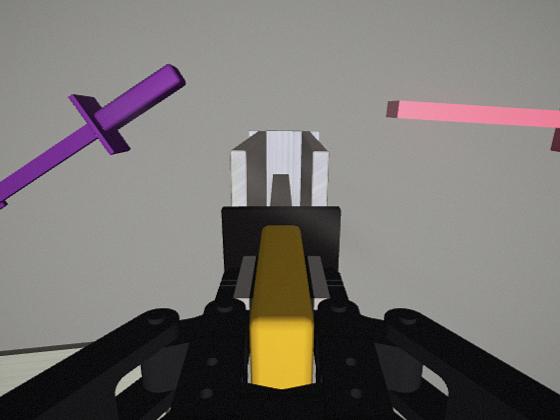

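>>> send_rows --pt "-0.1 0 -0.3 0 1" --pt "-0.1 0 -0.3 0 1" --pt "0 0 0 0 1" --pt "0 0 0 0 1"

```text
t: 26.58
tcp_pos: [0.4157, 0.3173, 0.2248]
orientation: [-139.3, 88.4, -145.2]
ft_force: [-0.2, 0.2, -1.5]
finger_gap: 0.201
```

```bash
python3 st.py wrist w22; python3 stand.py w22
```

```text
t 26.58 tcp [0.4157 0.3173 0.2248] yaw 84.12 xaxis [-0.024 -0.016 -1.   ] J [  9.9  30.6 -65.3 106.3  30.1  64.9  17.5] F [-0.2  0.2 -1.5] gap 0.201
seat [0.4226 0.313  0.0304] rel bail [-223.7  371.6  -48.6]
handletop 4969 [0.414  0.3188] [0.0865 0.0235] 83.3
collar 5064 [0.4033 0.3176] [0.0561 0.0435] 84.2
0.18148215473907803
walltops 1636 [0.3821 0.3211] [0.0531 0.024 ] 83.6
0.17425464360596207
```

>>> send_rows --pt "0 0 -0.2 0 1" --pt "0 0 0 0 1" --pt "0 0 0 0 0.5" --pt "0 0 0 0 0.3" --pt "0 0 0 0 0" --pt "0 0 0 0 -1" --pt "0 0 0 0 -1" --pt "0 0 0 0 -1" --pt "0 0 0 0 -1" --pt "0 0 0 0 -1"

```text
t: 27.47
tcp_pos: [0.4165, 0.3184, 0.2246]
orientation: [-138.5, 88.5, -144.4]
ft_force: [-0.0, 0.0, -0.4]
finger_gap: 0.999
```

```bash
python3 st.py wrist w23; python3 stand.py w23
```

```text
t 27.47 tcp [0.4165 0.3184 0.2246] yaw 84.11 xaxis [-0.021 -0.015 -1.   ] J [  9.7  30.6 -65.2 106.2  30.2  64.8  17.4] F [-0.   0.  -0.4] gap 0.999
seat [0.4238 0.3143 0.0301] rel bail [-222.5  372.9  -48.9]
handletop 5248 [0.4124 0.3191] [0.1272 0.0265] 82.3
collar 6444 [0.4015 0.319 ] [0.0561 0.0631] 83.2
0.1792738846705226
walltops 2545 [0.4121 0.3152] [0.0481 0.0847] 83.6
0.17423841360898745
```

View pics/w23.png

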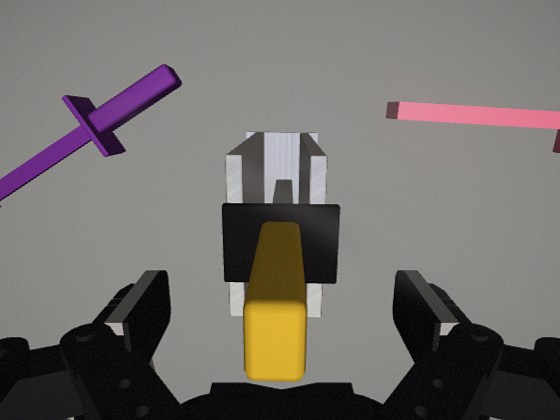

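>>> send_rows --pt "0 0 1 0 -1" --pt "0 0 1.5 0 -1" --pt "0 0 2 0 -1" --pt "0 0 2 0 -1" --pt "0 0 2.5 0 -1" --pt "0 0 2.5 0 -1" --pt "0 0 2.5 0 -1" --pt "0 0 0 0 -1" --pt "0 0 0 0 -1"

```text
t: 28.27
tcp_pos: [0.4137, 0.3185, 0.3752]
orientation: [-140.9, 88.4, -146.6]
ft_force: [-0.4, 0.2, 0.4]
finger_gap: 1.0
```

```bash
python3 st.py wrist w24; python3 stand.py w24; python3 st.py scene s24; python3 st.py top t24
```

```text
t 28.27 tcp [0.4137 0.3185 0.3752] yaw 84.31 xaxis [-0.023 -0.015 -1.   ] J [ 16.4  22.2 -72.8  95.4  20.9  80.   24.8] F [-0.4  0.2  0.4] gap 1.0
seat [0.4207 0.3144 0.1807] rel bail [-225.6  373.   101.7]
handletop 980 [0.4125 0.3177] [0.0175 0.026 ] 83.9
collar 2028 [0.4132 0.3176] [0.0562 0.0412] 83.5
0.17926442672150486
walltops 862 [0.412  0.3152] [0.0478 0.0847] 83.8
0.17425369792563566
t 28.32 tcp [0.4137 0.3189 0.3753] yaw 84.34 xaxis [-0.022 -0.014 -1.   ] J [ 16.4  22.2 -72.8  95.4  20.9  79.9  24.8] F [0.4 0.4 0.3] gap 1.002
seat [0.4208 0.315  0.1808] rel bail [-225.5  373.6  101.8]
t 28.37 tcp [0.4134 0.3185 0.3743] yaw 84.34 xaxis [-0.024 -0.015 -1.   ] J [ 16.3  22.2 -72.8  95.5  20.9  79.9  24.8] F [-0.6 -0.2 -0.4] gap 1.002
seat [0.4203 0.3144 0.1798] rel bail [-226.   373.   100.8]
```

View pics/w24.png

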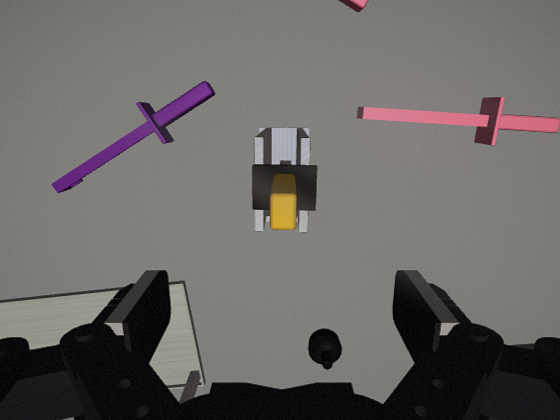

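View pics/s24.png

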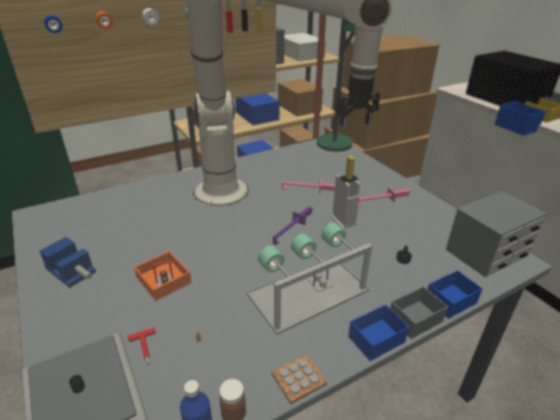

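View pics/t24.png

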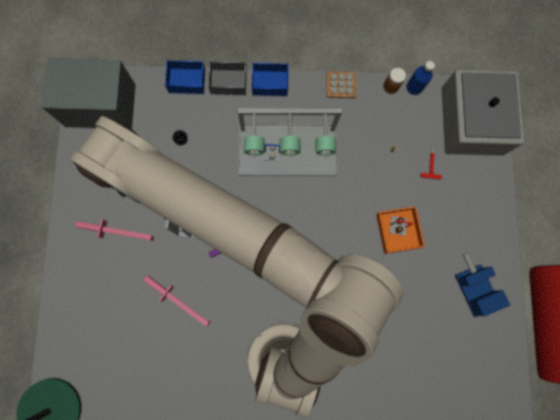

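The hook hangs upright with its collar on the wall tops, about 2.4 mm off centre. The holder stands in the crate at px (400,226) in the top view, and everything else is where it was.

```bash
python3 -c "
from h import *
print(ctrl.hand_in())"
```

```text
the job is handed in; nothing more can be done
None
```

I did the whole job and handed it in at about 28.4 s of the 72 s allowed; the hand-in gives no verdict, so I don't know how it was judged. I took the lift hook from its stand, lowered it through the right-hand gap and caught the red bail. I lifted the holder about 19 mm, drew it out under the wheels and set it down in the crate. Then I unhooked it and hung the hook back in its stand.

- **Lift hook:** the last wrist picture puts the top of the collar at 179 mm, against wall tops at 174 mm. It sits about 2.4 mm sideways of the stand's centre, at the same place along the stand as before, and the handle lines up over the collar.
- **Red-bailed holder:** it looked upright and near the middle of the crate in the last scene and top views. I judged this by eye and did not measure its tilt or its height above the crate floor.
- **Wheels, blue-bailed holder and counter things:** by eye, these look the same as in the first pictures. I did not measure them again.
- **Disagreements:** the top and wrist cameras differed by 3–4 mm on the stand and the crate, and I used the wrist figures. The tool also leaned by 1–2° while carrying the hook, so its foot sat up to about 10 mm off; I allowed for this when putting it back in the stand.

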